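# Change the hinged screen on the sample hopper

## Task

Change the screen on the small grey sample hopper: take off the coarse screen by pinching its two finger tabs together, which draws back its sprung hinge pin, tip its pin end up, lift it off and lay it mesh down, flat on the bench, well clear of the hopper. Then hang the fine screen that lies on the bench in its place, slotted end over the stud, lying down on the hopper's rim, with its hinge pin sprung right through the tall end plate. Leave the crucible, vial and tin where they stand.

Things in the scene. Friction and masses are not known exactly. Their poses are not given: they have to be found in the camera images.
- stand: Small grey sheet-steel sample hopper, fixed, base 160 x 100 mm. Origin on the bench under the middle of the hinge axis; x along that axis (125 mm up) from the low near end plate (x -69 to -65 mm) to the tall far one (62 to 66); hopper on the +y side. A hung screen has its origin on the axis, rests on the rims (under its tube and under its free edge) and has 5 mm play to -x, 2 mm to +x.
- stand_stud (a point): On the hopper's hinge axis where a hung ear sits (hopper x = -58.5 mm), on the fixed stud: 8 mm thick, from the low plate to x = -50.5 mm, its last 5 mm tapering to 4 mm. The low plate's lug (y +-12 mm) reaches 11 mm above the axis. Level, a screen cannot leave the stud, even with its pin back: the end plates are too close. Its pin end must be tipped up 22 to 32 degrees.
- stand_hole (a point): Centre of the pin hole (11 mm wide) in the tall end plate, which is 4 mm thick, y -22 to +68 mm, and reaches 38 mm above the axis. With a screen tipped 28 degrees and the top outer edge of its ear 3.5 mm nearer the tall plate than when hung, same height, its ear just clears the stud tip and its pin end the plate, 3 mm each: so it goes straight up or down.
- coarse: Coarse steel screen, five wide-spaced bars; hangs on the hopper at first. Origin on its hinge axis, mid-length; x along the hinge towards the pin end, y to the free edge, z up. Hinge tube 14 mm thick, x -44 to +60 mm. Mesh x -57 to +53, y 6 to 62, underside z = -12 mm. About 0.26 kg (varies), balanced 12 mm from the axis. It tips level onto the rims.
- fine: Fine steel screen, many narrow bars, else just like the coarse one (same axes and sizes); lies on the bench, mesh down, tabs up, origin 12 mm above the bench.
- coarse_pin (a joint): How far the coarse screen's sprung pin is drawn back: 0 fully out, 0.013 m fully back, clear of the end plate. Needs 6 N at first, 9 N at the end; let go, it springs out.
- fine_pin (a joint): The same for the fine screen.
- coarse_grip (a point): Middle of the coarse screen's two finger tabs when pinched together: screen x = y = 0, z = 24 mm. Tabs: upright, 24 mm wide (y), 4 mm thick, from the tube up to z = 36 mm; outer faces at x = -15 (fixed) and +28 mm (slides with the pin; +15 when pinched to its stop, 30 mm across). Free space beyond them 30 mm each way. Pinched at 40 N the screen can be carried and tipped.
- fine_grip (a point): The same on the fine screen.
- coarse_ear (a point): On the hinge axis in the coarse screen's upright ear (x -60 to -57, y +-12, z -12 to +13 mm), which has a slot 12 mm wide and 14 mm high (z -6 to +8 mm).
- fine_ear (a point): The same on the fine screen (screen x = -58.5 mm).
- fine_pin_tip (a point): Tip of the fine screen's pin (7 mm thick, coned), on its hinge axis at screen x = 72 mm when fully out.
- bare_patch (a point): Middle of a bare patch of bench between the balance and the oven, about 120 mm in x and 240 mm in y: room to lay a screen down with its hinge along the robot's y axis.
- crucible: White porcelain crucible, 45 mm wide, 37 mm high, under the hopper's spout. Bystander; origin at its foot.
- vial: Glass sample vial, 27 mm wide, 70 mm high, just behind the hopper's tall plate. Bystander; origin at its foot.
- tin: Round aluminium tin, 50 mm wide, 34 mm high, just beyond the fine screen's pin end. Bystander; origin at its foot.

How it is judged:
On the way, in this order (a step that is already met when the one before it is completed fails the run):
1. the coarse screen's pin is drawn back while it hangs on the hopper (value of joint coarse_pin above 0.0105 m and distance between coarse_ear and stand_stud below 0.02 m), for 0.1 s.
2. the coarse screen is lifted off the hopper (distance between coarse_ear and stand_stud above 0.05 m), for 0.1 s.
3. the coarse screen lies flat on the bench clear of the hopper (height (world z) of coarse below 0.018 m and angle between coarse's own z axis and vertical below 0.08 rad and horizontal distance between coarse and stand above 0.12 m and linear speed of coarse below 0.02 m/s and contact force between coarse and the fingers below 0.1 N), for 0.2 s.
At the end, for the whole second after the job is handed in: The fine screen's pin is out to within 2 mm and through the tall plate, pin and slotted ear within 4 to 5 mm of the hinge axis, the screen level within 0.06 rad; the coarse screen lies flat on the bench (within 0.08 rad), its origin 0.12 m or more from the hopper's; both at rest (value of joint fine_pin below 0.002 m and x of fine_pin_tip in the frame of stand above 0.0655 m and y of fine_pin_tip in the frame of stand between -0.004 and 0.004 m and z of fine_pin_tip in the frame of stand between 0.121 and 0.129 m and y of fine_ear in the frame of stand between -0.004 and 0.004 m and z of fine_ear in the frame of stand between 0.12 and 0.13 m and angle between fine's own z axis and vertical below 0.06 rad and linear speed of each of fine, coarse below 0.02 m/s and height (world z) of coarse below 0.018 m and angle between coarse's own z axis and vertical below 0.08 rad and horizontal distance between coarse and stand above 0.12 m); the robot touches nothing.
It fails at once if the crucible is moved more than 25 mm or tipped over (distance of crucible from where it was at the start of the episode above 0.025 m or angle between crucible's own z axis and vertical above 0.5 rad).
It fails at once if the vial is moved more than 25 mm or tipped over (distance of vial from where it was at the start of the episode above 0.025 m or angle between vial's own z axis and vertical above 0.5 rad).
It fails at once if the tin is moved more than 25 mm or tipped over (distance of tin from where it was at the start of the episode above 0.025 m or angle between tin's own z axis and vertical above 0.5 rad).
It also fails if it takes over 56 s, if anything falls off the work surface, if the arm or the gripper's body presses on something with over 40 N, if the wrist force passes 120 N, or if a joint passes its speed limit or range.

## Robot

A 7-joint arm with a two-finger parallel gripper is mounted at the origin on a cart in front of the work surface, level with it; the furniture and walls round the work are solid. World frame = base frame: x ahead of the robot, y to its left, z up, the work surface at z = 0. Lengths are in m, angles in rad, forces in N, time in s.
With the tool pointing down it reaches from about 0.35 to 0.9 m from the base axis. Payload 7.2 kg.
Tool frame: the origin (TCP) lies on the mounting face of the last link; the fingertips stand 173 mm ahead of it and the grasp point (between the pads) lies 155 mm ahead of it (bot.nose_length is the distance from the TCP to the fingertips, in m); x points along the fingers, y is the direction in which the jaws open and shut, and the axes are right-handed (so a half turn about x gives the same grasp; the last joint's range is limited). The gripper opens to 85 mm and grips with 20 to 120 N. Pads are 22 mm wide; open, the fingers measure 114 mm over their backs; the gripper's body (76 mm by 85 mm) begins 54 mm behind the grasp point. The pads swing forward as they close: fully open they stand 13 mm farther back than shut.
Start: joints at [-1.289, 0.411, -0.013, 1.596, 0.006, 1.134, -0.082], TCP at [0.214, 0.587, 0.405] pointing down, gripper open.
Joint ranges: [-2.95, 2.95], [-0.29, 1.99], [-1.47, 1.44], [0.14, 2.54], [-1.03, 4.17], [0.13, 1.85], [-2.86, 2.86]. Speed limits (rad/s): [2.39, 2.39, 3.01, 3.01, 3.14, 3.14, 3.14].

## Interface

Orientations are given as a unit quaternion [x, y, z, w].
In Python, from cell import bot gives the robot as it stands.
- The arm moves only by the tool servo_tool, never from a script. Its argument "deltas" is a list of rows, each an object with "hand": the opening in per cent of the stroke, from 0 (shut) to 100 (fully open); "travel": the shift along the tool's x, y, z in cm, a list of three; "turn": the turn, a rotation vector about the tool's x, y, z in degrees, a list of three. A call has 1 to 12 rows; each row is the pose to reach, as a shift and turn from the pose commanded when the call began, along the tool's axes at that moment; what a row does not reach only later rows make up. A row lasts 1/8 s, in which the tool goes at most 62.5 mm and 10.7 degrees, less where a joint would pass 70% of its speed; a pose out of reach is approached as far as the arm can. A call with a gripper value outside its range is refused whole. The fingers move at their own pace and stop on an object; the grip force is fixed at half the most. Time passes only in rows, so rows that repeat a pose let the fingers close. It gives the time, the measured TCP pose, the force and the opening at its end, in the units of the state.
- bot.observe(): the state, without advancing time (a new reading comes with each control period).
- bot.read_camera(name): name is "scene" or "top" or "wrist"; returns the picture (420x560x3 uint8, blue, green, red); there is no depth.
- bot.get_calibration(name): a dict with "intrinsics" (3x3 intrinsics, pixels), "pose" (4x4, takes a point from camera to world coordinates). Camera axes: x right, y down, z forward; pixel columns grow to the right and rows downward; lengths in m; the calibration is good to about 2 mm. A picture is of the moment at which its call begins: read the wrist's pose just before it. get_calibration takes no time and is no camera call; for the wrist camera it gives the pose at the moment of the call.
- bot.finish_job(): hands the job in, once; it reports no verdict.
Trained networks look in the newest picture that a camera, given by its name, has taken for a name from the list of things; names that differ only in an ending like _2 or _b are one class to them, and where a whole thing is asked for, a point or a joint stands for the part that bears it (a point fixed in the world has none). Each returns a list of dicts, best first, with "p" (0 to 1); they miss things now and then, are a little off and sometimes report something else, mostly with a low value. They report only what shows in the picture. A call takes as long as a camera call.
- bot.recognise(target, camera): "location" ([column, row] in pixels, amid what is visible of it).
- bot.masks_of(target, camera): "region" (420x560 bool, what is visible of it) and "location" ([column, row] in pixels, amid what is visible of it).
The state is a dict: "clock": time; "q": joint angles; "joint_vel": joint speeds; "joint_efforts": joint torques, N m; "position": TCP position; "orientation": TCP orientation; "wrist_force": force on the tool from outside, world axes, zero at the start; "moment": the same for the moment, N m; "gripper_width": finger opening in m.
Only numpy, scipy, OpenCV 4.12 (cv2) and the standard library are available. Lean on these libraries where they do the work, as an engineer would, in place of code of your own. Each camera call takes 0.05 s, during which the arm holds its last target.

## Working session

There is one attempt and no reset: what is moved stays moved. The work goes in short steps, Python scripts to look and compute and a tool call to move; the robot and the scene stay as the last step left them, time stands still between calls to the robot, and variables do not carry over. Pictures are saved under pics/ and viewed, and the job is handed in when it is done.

Besides the shell and the picture viewer there is one more tool, called after "Emit:" by a JSON object that holds its "fn" and its "kwargs". servo_tool: Moves the arm, as the interface text tells. Its arguments: {"type":"object","properties":{"deltas":{"type":"array","items":{"type":"object","properties":{"hand":{"type":"number"},"travel":{"type":"array","items":{"type":"number"}},"turn":{"type":"array","items":{"type":"number"}}}}}},"required":["deltas"]}

```bash
ls; mkdir -p pics; python3 - <<'E'
from cell import bot
import cv2
s=bot.observe();print({k:(v if not hasattr(v,'round') else v) for k,v in s.items()})
for c in ['scene','top','wrist']:
    im=bot.read_camera(c);cv2.imwrite(f'pics/a_{c}.png',im)
    k=bot.get_calibration(c);print(c,k['intrinsics'],k['pose'])
E
```

```text
pics
{'clock': 0.0, 'q': array([-1.28917961,  0.41195174, -0.01271495,  1.59705875,  0.00562208,
        1.13428282, -0.08218385]), 'joint_vel': array([-6.62665607e-04, -3.91663419e-04, -8.40604232e-05,  7.86494937e-04,
        8.73298423e-04, -6.69419438e-04,  4.52211939e-05]), 'joint_efforts': array([-1.43516381e-04, -6.00631142e+01,  6.81447331e-01, -2.99408716e+01,
        1.36754059e-02,  1.04371572e-02, -2.21073327e-05]), 'position': array([0.21415281, 0.58693948, 0.4038145 ]), 'orientation': array([ 0.12244466,  0.69637559, -0.12361689,  0.69626662]), 'wrist_force': array([-0.08304017,  0.89187322,  0.24060675]), 'moment': array([ 0.00232071,  0.01794478, -0.00297121]), 'gripper_width': 0.08504315906019658}
scene [[515.78596837   0.         268.6815595 ]
 [  0.         515.78596837 212.76899985]
 [  0.           0.           1.        ]] [[-0.9123121  -0.21753802  0.34693493  0.2741722 ]
 [-0.4091769   0.51769255 -0.75137786  0.55042798]
 [-0.01615238 -0.82744887 -0.5613087   0.61006605]
 [ 0.          0.          0.          1.        ]]
top [[472.42761102   0.         279.95241491]
 [  0.         472.42761102 213.22413304]
 [  0.           0.           1.        ]] [[ 1.00836402e-01 -9.71727025e-01  2.13491472e-01  3.95455739e-01]
 [-9.94902983e-01 -9.84289819e-02  2.19040852e-02 -1.27280730e-01]
 [-2.71043264e-04 -2.14612032e-01 -9.76699341e-01  9.40820184e-01]
 [ 0.00000000e+00  0.00000000e+00  0.00000000e+00  1.00000000e+00]]
wrist [[335.54607518   0.         277.7313156 ]
 [  0.         335.54607518 209.34804587]
 [  0.           0.           1.        ]] [[ 0.34173748  0.90818081  0.24170873  0.15264504]
 [ 0.93979468 -0.329911   -0.089133    0.60846453]
 [-0.00120651  0.25761666 -0.96624645  0.37302919]
 [ 0.          0.          0.          1.        ]]
```

View pics/a_scene.png

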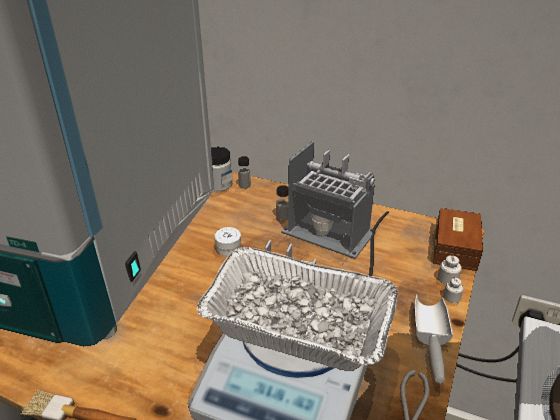

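View pics/a_top.png

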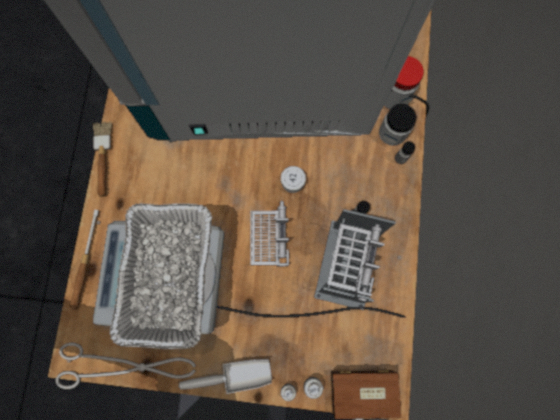

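View pics/a_wrist.png

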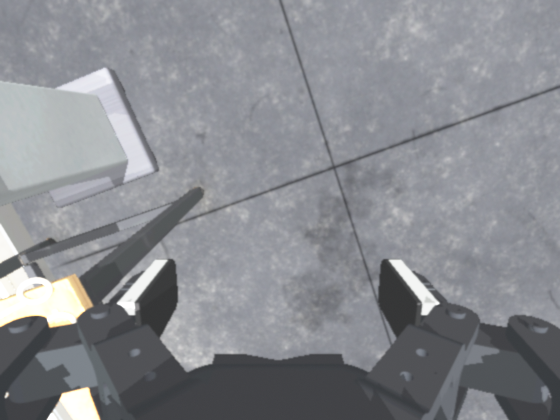

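```bash
cat > h.py <<'E'
from cell import bot
import cv2, numpy as np
from scipy.spatial.transform import Rotation as R
from scipy.optimize import least_squares
def cal(c):
    k=bot.get_calibration(c);return np.array(k['intrinsics']),np.array(k['pose'])
def ray(c,uv,KP=None):
    K,P=KP or cal(c);d=P[:3,:3]@np.linalg.inv(K)@np.array([uv[0],uv[1],1.]);return P[:3,3],d/np.linalg.norm(d)
def onz(c,uv,z,KP=None):
    o,d=ray(c,uv,KP);return o+d*(z-o[2])/d[2]
def proj(X,KP):
    K,P=KP;X=np.atleast_2d(X);c=(X-P[:3,3])@P[:3,:3];p=c@K.T;return p[:,:2]/p[:,2:]
def tri(rays):
    A=np.zeros((3,3));b=np.zeros(3)
    for o,d in rays:
        M=np.eye(3)-np.outer(d,d);A+=M;b+=M@o
    return np.linalg.solve(A,b)
E
python3 - <<'E'
from h import *
for c in ['top','scene']:
    im=bot.read_camera(c)
    for t in ['stand','coarse','fine','coarse_grip','fine_grip','coarse_ear','fine_ear','fine_pin_tip','stand_hole','stand_stud','bare_patch','crucible','vial','tin']:
        r=bot.recognise(t,c)
        print(c,t,[(np.round(x['location']).tolist(),round(x['p'],2)) for x in r[:3]])
im=bot.read_camera('top');cv2.imwrite('pics/b1.png',cv2.resize(im[140:320,220:420],(800,720),interpolation=cv2.INTER_CUBIC)[:600])
im=bot.read_camera('scene');cv2.imwrite('pics/b2.png',cv2.resize(im[130:280,200:400],(800,600),interpolation=cv2.INTER_CUBIC))
print(bot.observe()['clock'])
E
```

```text
top stand [([348.0, 261.0], 0.92)]
top coarse [([359.0, 262.0], 0.61)]
top fine [([270.0, 233.0], 0.74)]
top coarse_grip [([358.0, 261.0], 0.97), ([274.0, 236.0], 0.49)]
top fine_grip [([268.0, 236.0], 0.77)]
top coarse_ear [([364.0, 258.0], 0.72), ([292.0, 180.0], 0.43)]
top fine_ear [([272.0, 238.0], 0.88)]
top fine_pin_tip []
top stand_hole [([343.0, 261.0], 0.85)]
top stand_stud [([344.0, 260.0], 0.94)]Traceback (most recent call last):
  File "<stdin>", line 5, in <module>
ValueError: it knows: coarse, coarse_ear, coarse_grip, coarse_pin, crucible, fine, fine_ear, fine_grip, fine_pin, fine_pin_tip, stand, stand_hole, stand_stud, tin, vial
```

```bash
python3 - <<'E'
from h import *
im=bot.read_camera('top');cv2.imwrite('pics/b1.png',cv2.resize(im[160:310,230:430],(800,600),interpolation=cv2.INTER_CUBIC))
im=bot.read_camera('scene');cv2.imwrite('pics/b2.png',cv2.resize(im[130:280,200:400],(800,600),interpolation=cv2.INTER_CUBIC))
print(bot.observe()['clock'])
E
```

```text
0.8
```

View pics/b1.png

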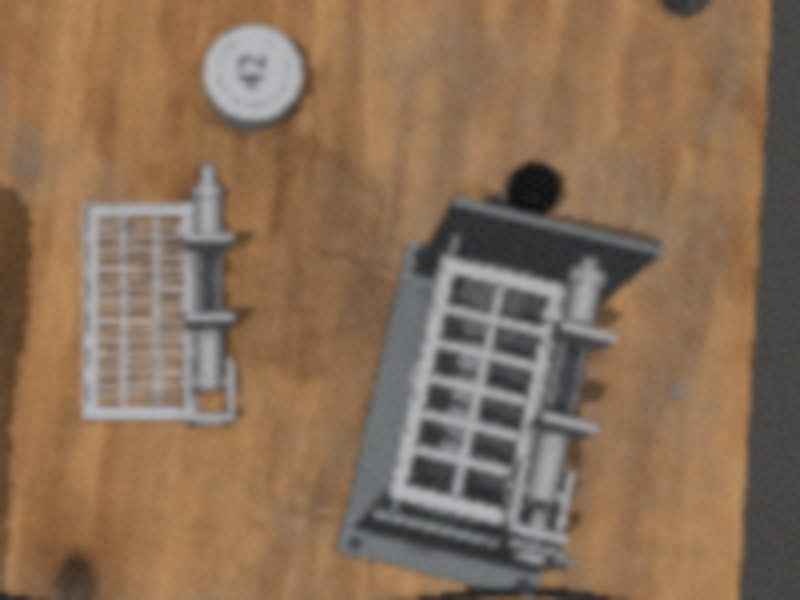

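View pics/b2.png

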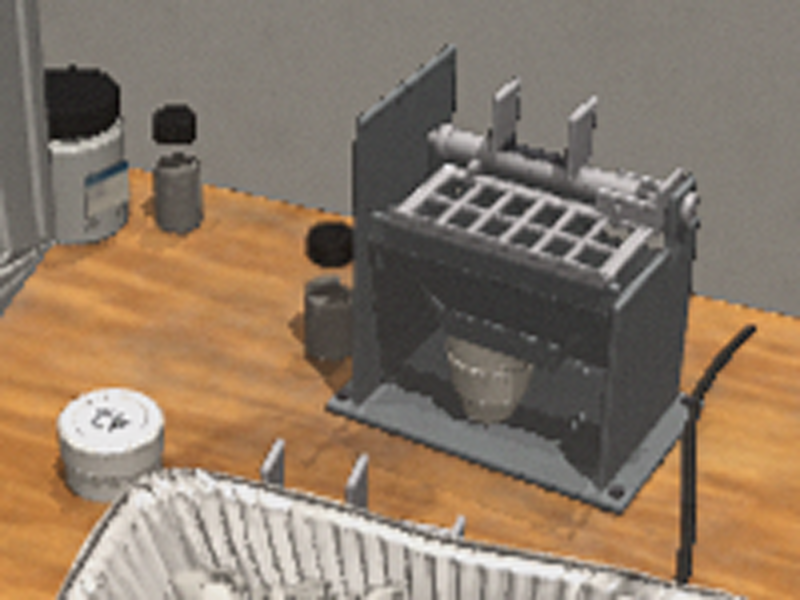

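```bash
python3 - <<'E'
from h import *
KP=cal('top')
def fit(pts,z0,scene=None):
    uv=np.array([p[0] for p in pts])/4+[230,160];X=np.array([p[1] for p in pts])/1000
    def f(v):
        r=R.from_euler('z',v[2]).as_matrix();W=X@r.T+[v[0],v[1],z0];return (proj(W,KP)-uv).ravel()
    s=least_squares(f,[0.5,-.2,0]);print(s.x[:2].round(4),np.degrees(s.x[2]).round(2),s.fun.reshape(-1,2).round(1).tolist())
    return s.x
c=fit([((447,258),(53,62,-8)),((393,500),(-57,62,-8)),((613,338),(26,-12,36)),((597,428),(-15,-12,36)),((563,325),(26,12,36)),((540,414),(-15,12,36))],.125)
f=fit([((83,203),(53,62,-8)),((83,420),(-57,62,-8)),((235,240),(26,-12,36)),((235,318),(-15,-12,36)),((183,240),(26,12,36)),((183,318),(-15,12,36))],.012)
for n,uv,z in [('tin',(253,73),.034),('vial',(533,187),.07)]: print(n,onz('top',np.array(uv)/4+[230,160],z,KP).round(3))
for uv in [(120,150),(240,150),(110,210),(225,190),(220,230)]: print(uv,onz('top',uv,0,KP).round(3))
E
```

```text
[ 0.507  -0.2728] -7.39 [[-1.1, -0.8], [-0.4, -0.5], [1.0, -0.5], [0.5, 1.0], [-0.6, -0.5], [0.4, 1.2]]
[ 0.5533 -0.1152] 6.21 [[0.5, 0.1], [0.2, -0.0], [-0.6, -0.8], [-0.3, 0.7], [0.0, -0.7], [0.1, 0.8]]
tin [ 0.668 -0.126  0.034]
vial [ 0.614 -0.263  0.07 ]
(120, 150) [0.703 0.242 0.   ]
(240, 150) [ 0.728 -0.009  0.   ]
(110, 210) [0.573 0.24  0.   ]
(225, 190) [0.638 0.011 0.   ]
(220, 230) [0.554 0.011 0.   ]
```

```bash
cat >> h.py <<'E'
def pose():
    s=bot.observe();return np.array(s['position']),R.from_quat(s['orientation']).as_matrix()
NOSE=0.155
def goal_from_grasp(g,Rm): # grasp point world -> TCP
    return np.asarray(g)-Rm[:,0]*NOSE
def delta(p1,R1,p0=None,R0=None):
    if p0 is None:p0,R0=pose()
    return (R0.T@(p1-p0)*100).round(2).tolist(), np.degrees(R.from_matrix(R0.T@R1).as_rotvec()).round(2).tolist()
def down(yaw,tip=0): # tool x down, tool y along stand-x dir at yaw (deg); tip = pin end up deg about screen -y
    r=R.from_euler('z',yaw,degrees=True).as_matrix()@R.from_euler('y',-tip,degrees=True).as_matrix()
    return r@np.array([[0,1,0],[0,0,-1],[-1,0,0]]).astype(float)  # columns: x->-z, y->+x, z->-y
E
python3 - <<'E'
from h import *
p,Rm=pose();print(Rm.round(3)); K,P=cal('wrist'); print('cam in tool',(Rm.T@(P[:3,3]-p)).round(3));print((Rm.T@P[:3,:3]).round(3)); print(np.linalg.det(down(0)),down(-7.4).round(3))
E
```

```text
[[ 0.     0.343  0.939]
 [ 0.     0.939 -0.343]
 [-1.     0.     0.   ]]
cam in tool [ 0.031 -0.001 -0.065]
[[-0.    -0.258  0.966]
 [ 1.     0.001  0.   ]
 [-0.001  0.966  0.258]]
1.0 [[ 0.     0.992 -0.129]
 [ 0.    -0.129 -0.992]
 [-1.     0.     0.   ]]
```

```bash
python3 - <<'E'
from h import *
Rm=down(-7.4); print(delta(np.array([0.507,-0.273,0.43]),Rm))
E
```

```text
([-2.53, -70.77, 56.98], [77.36, -0.0, -0.0])
```

Emit:
{"fn": "servo_tool", "kwargs": {"deltas": [{"travel":[-2,-5.5,4.3],"turn":[8,0,0],"hand":100},{"travel":[-2,-10,8],"turn":[16,0,0],"hand":100},{"travel":[-2,-15,12],"turn":[24,0,0],"hand":100},{"travel":[-2,-20,16],"turn":[32,0,0],"hand":80},{"travel":[-2,-24,20],"turn":[40,0,0],"hand":80},{"travel":[-2,-29,24],"turn":[48,0,0],"hand":80},{"travel":[-2,-34,28],"turn":[56,0,0],"hand":80},{"travel":[-2,-38,31],"turn":[64,0,0],"hand":80},{"travel":[-2,-43,35],"turn":[70,0,0],"hand":80},{"travel":[-2,-48,39],"turn":[77.4,0,0],"hand":80},{"travel":[-2,-52,42],"turn":[77.4,0,0],"hand":80},{"travel":[-2,-57,46],"turn":[77.4,0,0],"hand":80}]}}

```text
clock: 2.3
position: [0.4507, -0.1059, 0.4252]
orientation: [0.532, 0.467, -0.53, 0.467]
wrist_force: [1.6, 0.5, -1.5]
gripper_width: 0.0684
```

```bash
python3 - <<'E'
from h import *
print(pose()[0],bot.observe()['clock'],bot.observe()['q'].round(2),bot.observe()['gripper_width'])
Rm=down(-7.4); print(delta(np.array([0.507,-0.273,0.43]),Rm))
E
```

```text
[ 0.45071178 -0.1059399   0.42517206] 2.3 [-0.53  0.11  0.73  1.98 -0.09  1.08  0.11] 0.06839118264508019
([-0.49, 7.72, 15.85], [0.04, -0.07, -0.08])
```

Emit:
{"fn": "servo_tool", "kwargs": {"deltas": [{"travel":[-0.5,2.6,5.2],"hand":76},{"travel":[-0.5,5.2,10.5],"hand":76},{"travel":[-0.5,7.7,15.8],"hand":76},{"travel":[-0.5,7.7,15.8],"hand":76}]}}

```text
validation failed for argument at $.de...
```

```bash
python3 - <<'E'
from h import *
KP=cal('wrist');im=bot.read_camera('wrist');np.savez('pics/w1.npz',im=im,K=KP[0],P=KP[1]);cv2.imwrite('pics/w1.png',im)
print(pose()[0],bot.observe()['q'].round(2),bot.observe()['joint_vel'].round(3))
cv2.imwrite('pics/w1z.png',cv2.resize(im[80:300,130:410],(800,629),interpolation=cv2.INTER_CUBIC)[:600])
E
```

```text
[ 0.45177095 -0.11337861  0.42593309] [-0.52  0.12  0.74  1.98 -0.09  1.08  0.12] [-0.048 -0.061 -0.062  0.056  0.072  0.015 -0.28 ]
```

View pics/w1.png

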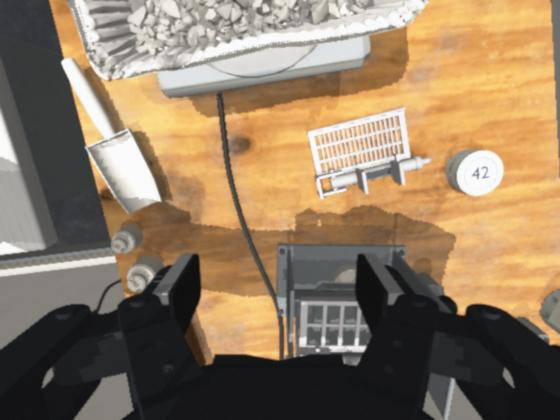

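Emit:
{"fn": "servo_tool", "kwargs": {"deltas": [{"travel":[-0.5,2.5,5.2],"turn":[0,0,0],"hand":76},{"travel":[-0.5,5.0,10.2],"turn":[0,0,0],"hand":76},{"travel":[-0.5,7.5,15.2],"turn":[0,0,0],"hand":76},{"travel":[-0.5,7.5,15.2],"turn":[0,0,0],"hand":76},{"travel":[-0.5,7.5,15.2],"turn":[0,0,0],"hand":76}]}}

```text
clock: 2.98
position: [0.5051, -0.2648, 0.4293]
orientation: [-0.531, -0.467, 0.532, -0.466]
wrist_force: [1.0, 0.6, 0.3]
gripper_width: 0.0652
```

```bash
python3 - <<'E'
from h import *
KP=cal('wrist');im=bot.read_camera('wrist');np.savez('pics/w1.npz',im=im,K=KP[0],P=KP[1]);cv2.imwrite('pics/w1.png',im)
print(pose()[0],bot.observe()['q'].round(2),bot.observe()['joint_vel'].round(3))
cv2.imwrite('pics/w1z.png',cv2.resize(im[80:290,150:430],(800,600),interpolation=cv2.INTER_CUBIC))
E
```

```text
[ 0.50520539 -0.26400465  0.4294484 ] [-0.2   0.36  0.79  1.74 -0.28  1.16  0.54] [-0.017 -0.013 -0.002  0.005  0.001  0.     0.003]
```

View pics/w1z.png

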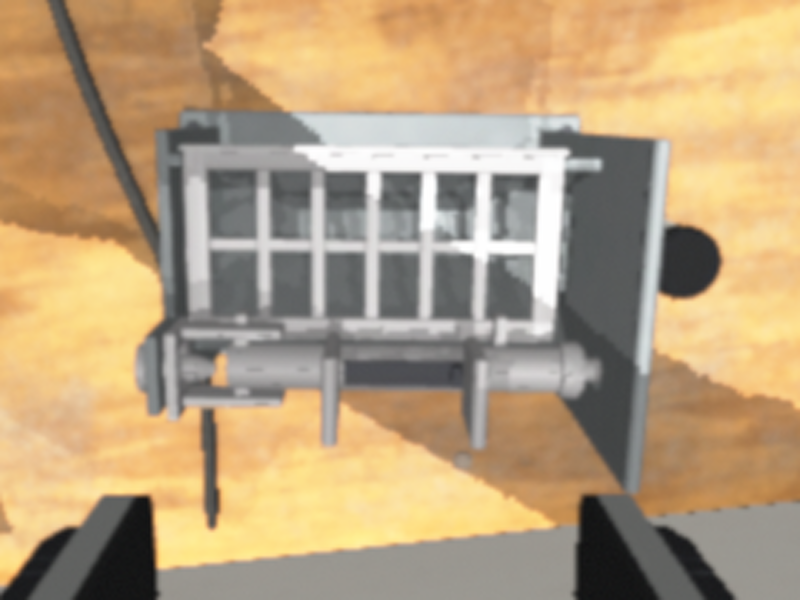

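```bash
cat >> h.py <<'E'
def fitw(pts,z0,KP,x0,free_z=False):
    uv=np.array([p[0] for p in pts],float);X=np.array([p[1] for p in pts])/1000
    def f(v):
        r=R.from_euler('z',v[2]).as_matrix();W=X@r.T+[v[0],v[1],v[3] if free_z else z0];return (proj(W,KP)-uv).ravel()
    s=least_squares(f,list(x0)+([z0] if free_z else []));print(s.x.round(4),np.degrees(s.x[2]).round(2),s.fun.reshape(-1,2).round(1).tolist());return s.x
E
cat > fit1.py <<'E'
from h import *
d=np.load('pics/w1.npz');KP=(d['K'],d['P'])
z=lambda a,b:(150+a/2.857,80+b/2.857)
sc=[(z(185,147),(-57,62,-8)),(z(566,148),(53,62,-8)),(z(322,446),(-15,-12,36)),(z(488,450),(28,-12,36)),(z(338,446),(-11,-12,36)),(z(473,450),(24,-12,36))]
st=[(z(669,140),(66,68,38)),(z(639,492),(66,-22,38)),(z(655,138),(62,68,38)),(z(627,492),(62,-22,38)),(z(147,414),(-69,-12,11)),(z(160,414),(-65,-12,11))]
for fz in (0,1):
    a=fitw(sc,.125,KP,(.507,-.27,-.13),fz);b=fitw(st,.125,KP,(.507,-.27,-.13),fz)
E
python3 fit1.py
```

```text
[ 0.5078 -0.2729 -0.1403] -8.04 [[-0.7, 0.4], [0.5, 1.6], [0.4, -0.1], [-0.2, -0.9], [0.2, -0.0], [-0.3, -0.9]]
[ 0.5098 -0.2738 -0.145 ] -8.31 [[1.2, -0.4], [-0.1, -0.4], [0.2, 0.2], [-1.2, -0.4], [-0.3, 0.6], [-0.0, 0.6]]
[ 0.5078 -0.2726 -0.1403  0.1265] -8.04 [[-1.1, 0.0], [0.8, 1.2], [0.3, 0.1], [0.0, -0.7], [0.1, 0.2], [-0.1, -0.7]]
[ 0.5098 -0.2739 -0.1451  0.1246] -8.31 [[1.1, -0.3], [-0.1, -0.5], [0.2, 0.3], [-1.2, -0.5], [-0.2, 0.5], [0.2, 0.6]]
```

```bash
cat >> h.py <<'E'
SX,SY,SYAW=0.5098,-0.2738,-8.2
def stand2w(p): # mm in stand frame
    r=R.from_euler('z',SYAW,degrees=True).as_matrix();return r@(np.array(p)/1000)+[SX,SY,0]
def tcp_for(sx,sy,sz,yaw=SYAW,tip=0):
    Rm=down(yaw,tip);return goal_from_grasp(stand2w((sx,sy,sz)),Rm),Rm
E
python3 - <<'E'
from h import *
for a in [(3,0,200),(3,0,153),(-1,0,153)]: print(a,delta(*tcp_for(*a)))
E
```

```text
(3, 0, 200) ([7.44, 0.89, 0.92], [0.81, -0.05, 0.03])
(3, 0, 153) ([12.14, 0.89, 0.93], [0.81, -0.05, 0.03])
(-1, 0, 153) ([12.14, 0.49, 0.92], [0.81, -0.05, 0.03])
```

Emit:
{"fn": "servo_tool", "kwargs": {"deltas": [{"travel":[4,0.9,0.9],"turn":[0.8,0,0],"hand":76},{"travel":[8,0.9,0.9],"turn":[0.8,0,0],"hand":76},{"travel":[10.5,0.9,0.9],"turn":[0.8,0,0],"hand":76},{"travel":[12.1,0.9,0.9],"turn":[0.8,0,0],"hand":76},{"travel":[12.1,0.9,0.9],"turn":[0.8,0,0],"hand":76},{"travel":[12.1,0.9,0.9],"turn":[0.8,0,0],"hand":76}]}}

```text
clock: 3.78
position: [0.5134, -0.275, 0.3098]
orientation: [0.535, 0.462, -0.534, 0.463]
wrist_force: [-0.9, 0.3, -0.0]
gripper_width: 0.0648
```

```bash
cat > snap.py <<'E'
import sys
from h import *
n=sys.argv[1]; cams=sys.argv[2:]
for c in cams:
    KP=cal(c);im=bot.read_camera(c);np.savez(f'pics/{n}_{c}.npz',im=im,K=KP[0],P=KP[1]);
    if c=='scene': im=cv2.resize(im[90:300,180:460],(800,600),interpolation=cv2.INTER_CUBIC)
    if c=='top': im=cv2.resize(im[160:310,230:430],(800,600),interpolation=cv2.INTER_CUBIC)
    cv2.imwrite(f'pics/{n}_{c}.png',im)
s=bot.observe();print(s['clock'],s['position'].round(4),s['wrist_force'].round(1),s['moment'].round(2),s['gripper_width'],s['q'].round(2))
E
python3 snap.py d scene wrist
```

```text
3.875 [ 0.5133 -0.2752  0.3099] [0.2 0.8 0.4] [ 0.01  0.02 -0.04] 0.06451325676659674 [-0.11  0.52  0.72  1.84 -0.41  0.94  0.65]
```

View pics/d_scene.png

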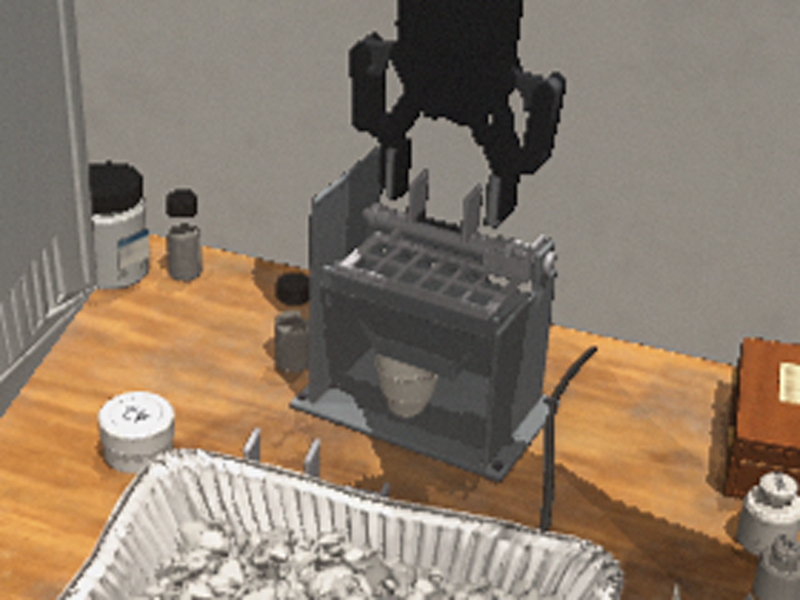

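View pics/d_wrist.png

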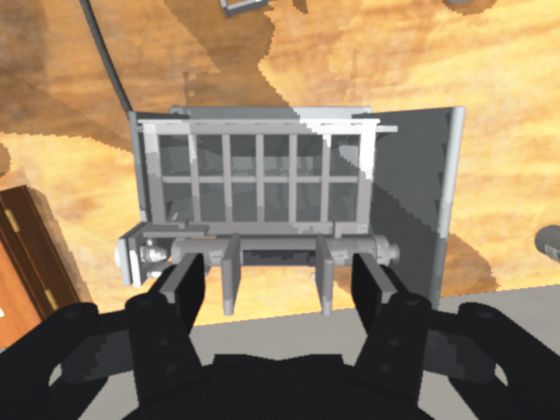

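Emit:
{"fn": "servo_tool", "kwargs": {"deltas": [{"travel":[0.1,-0.4,-0.1],"turn":[0,0,0],"hand":70},{"travel":[0.1,-0.4,-0.1],"turn":[0,0,0],"hand":50},{"travel":[0.1,-0.4,-0.1],"turn":[0,0,0],"hand":40},{"travel":[0.1,-0.4,-0.1],"turn":[0,0,0],"hand":20},{"travel":[0.1,-0.4,-0.1],"turn":[0,0,0],"hand":10},{"travel":[0.1,-0.4,-0.1],"turn":[0,0,0],"hand":10},{"travel":[0.1,-0.4,-0.1],"turn":[0,0,0],"hand":10}]}}

```text
clock: 4.75
position: [0.5075, -0.2741, 0.3094]
orientation: [0.535, 0.463, -0.535, 0.462]
wrist_force: [-12.6, 4.3, 22.9]
gripper_width: 0.0285
```

```bash
python3 snap.py e scene wrist
```

```text
4.85 [ 0.5075 -0.2741  0.3095] [-12.9   4.4  23.1] [1.02 2.28 0.19] 0.02876738743312095 [-0.11  0.51  0.72  1.85 -0.41  0.94  0.65]
```

View pics/e_scene.png

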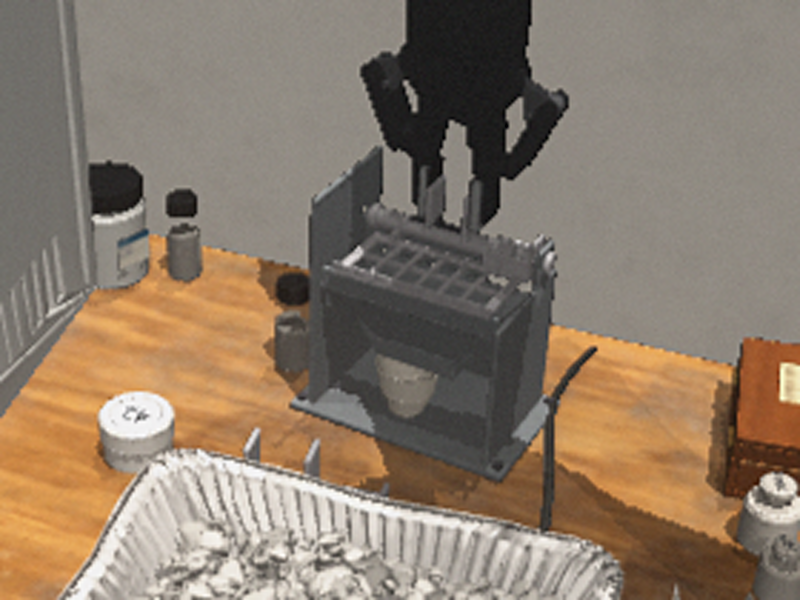

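View pics/e_wrist.png

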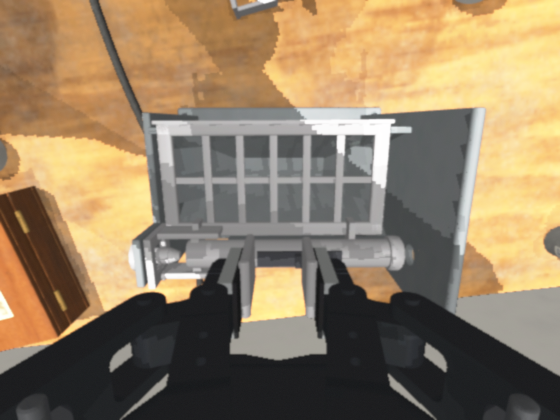

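Emit:
{"fn": "servo_tool", "kwargs": {"deltas": [{"travel":[-0.15,-0.1,0],"turn":[0,0,0],"hand":10},{"travel":[-0.2,-0.1,0],"turn":[0,0,0],"hand":10},{"travel":[-0.2,-0.1,0],"turn":[0,0,0],"hand":10}]}}

```text
clock: 5.22
position: [0.5076, -0.2736, 0.3098]
orientation: [-0.535, -0.463, 0.535, -0.462]
wrist_force: [-5.1, 0.7, 7.3]
gripper_width: 0.0284
```

```bash
cat >> h.py <<'E'
GZ=29.8
def edge(ex,ez,tip,sy=0,yaw=None,gz=None):
    yaw=SYAW if yaw is None else yaw; gz=GZ if gz is None else gz
    t=np.radians(tip);vx,vz=60,gz-13
    return tcp_for(ex+vx*np.cos(t)-vz*np.sin(t),sy,ez+vx*np.sin(t)+vz*np.cos(t),yaw,tip)
E
python3 - <<'E'
from h import *
p0=np.array([.5082,-.2737,.3089]);R0=pose()[1]
print(pose()[0],R0.round(3),down(SYAW).round(3))
for e in [(-61.5,138,0),(-61.5,138.3,8),(-60.5,138.3,16),(-58.5,138.3,22),(-56.5,138.3,28),(-56.5,160,28),(-56.5,200,28)]:
    print(e,delta(*edge(*e),p0,R0))
E
```

```text
[ 0.50757669 -0.27355702  0.30977635] [[-0.001  0.99  -0.144]
 [ 0.    -0.144 -0.99 ]
 [-1.    -0.001 -0.   ]] [[ 0.     0.99  -0.143]
 [ 0.    -0.143 -0.99 ]
 [-1.     0.     0.   ]]
(-61.5, 138, 0) ([-0.09, 0.01, -0.01], [-0.07, -0.01, 0.07])
(-61.5, 138.3, 8) ([-0.78, -2.44, -0.01], [-0.07, -0.01, 8.07])
(-60.5, 138.3, 16) ([-1.1, -4.86, -0.01], [-0.07, -0.0, 16.07])
(-58.5, 138.3, 22) ([-1.11, -6.56, -0.01], [-0.07, -0.0, 22.07])
(-56.5, 138.3, 28) ([-0.92, -8.26, -0.0], [-0.07, 0.0, 28.07])
(-56.5, 160, 28) ([-3.09, -8.26, -0.0], [-0.07, 0.0, 28.07])
(-56.5, 200, 28) ([-7.09, -8.27, -0.0], [-0.07, 0.0, 28.07])
```

Emit:
{"fn": "servo_tool", "kwargs": {"deltas": [{"travel":[-0.47,-1.23,0],"turn":[0,0,4],"hand":10},{"travel":[-0.78,-2.44,0],"turn":[0,0,8],"hand":10},{"travel":[-0.97,-3.66,0],"turn":[0,0,12],"hand":10},{"travel":[-1.1,-4.86,0],"turn":[0,0,16],"hand":10},{"travel":[-1.12,-5.7,0],"turn":[0,0,19],"hand":10},{"travel":[-1.11,-6.56,0],"turn":[0,0,22],"hand":10},{"travel":[-1.04,-7.4,0],"turn":[0,0,25],"hand":10},{"travel":[-0.92,-8.26,0],"turn":[0,0,28],"hand":10},{"travel":[-0.92,-8.26,0],"turn":[0,0,28],"hand":10},{"travel":[-0.92,-8.26,0],"turn":[0,0,28],"hand":10}]}}

```text
clock: 6.48
position: [0.4267, -0.2616, 0.3188]
orientation: [0.631, 0.32, -0.407, 0.578]
wrist_force: [0.0, -0.3, -2.0]
gripper_width: 0.0287
```

```bash
python3 snap.py f scene wrist; python3 -c "
from h import *
print(delta(*edge(-56.5,138.3,28)),delta(*edge(-56.5,200,28)))"
```

```text
6.575 [ 0.427  -0.2615  0.3188] [ 0.2  0.1 -1.9] [ 0.13  0.78 -0.02] 0.028374375910556526 [ 0.08  0.22  0.5   2.2  -0.82  0.4   1.11]
([0.04, -0.07, 0.04], [-0.0, 0.02, 0.04]) ([-5.41, 2.82, 0.04], [-0.0, 0.02, 0.04])
```

View pics/f_scene.png

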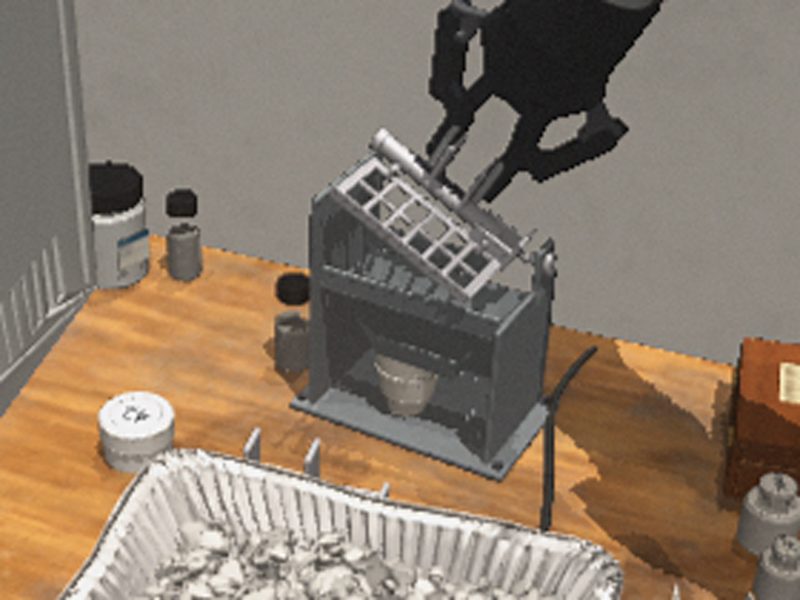

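View pics/f_wrist.png

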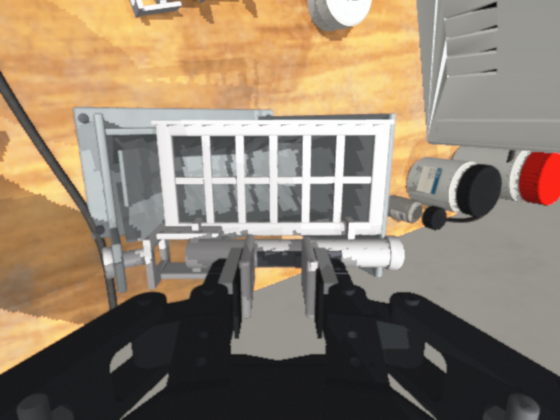

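Emit:
{"fn": "servo_tool", "kwargs": {"deltas": [{"travel":[-0.88,0.47,0],"turn":[0,0,0],"hand":10},{"travel":[-1.77,0.94,0],"turn":[0,0,0],"hand":10},{"travel":[-2.65,1.41,0],"turn":[0,0,0],"hand":10},{"travel":[-4.4,2.35,0],"turn":[0,0,0],"hand":10},{"travel":[-7.06,3.76,0],"turn":[0,0,0],"hand":10},{"travel":[-8.8,4.7,0],"turn":[0,0,0],"hand":10}]}}

```text
clock: 7.32
position: [0.4271, -0.2616, 0.4199]
orientation: [0.63, 0.32, -0.407, 0.579]
wrist_force: [0.2, 0.2, -3.1]
gripper_width: 0.028
```

```bash
python3 snap.py g scene wrist
```

```text
7.425 [ 0.4275 -0.2618  0.4207] [-0.5  0.3 -2.5] [0.04 0.78 0.  ] 0.028289429510399568 [-0.1   0.06  0.65  2.09 -0.4   0.59  0.69]
```

View pics/g_scene.png

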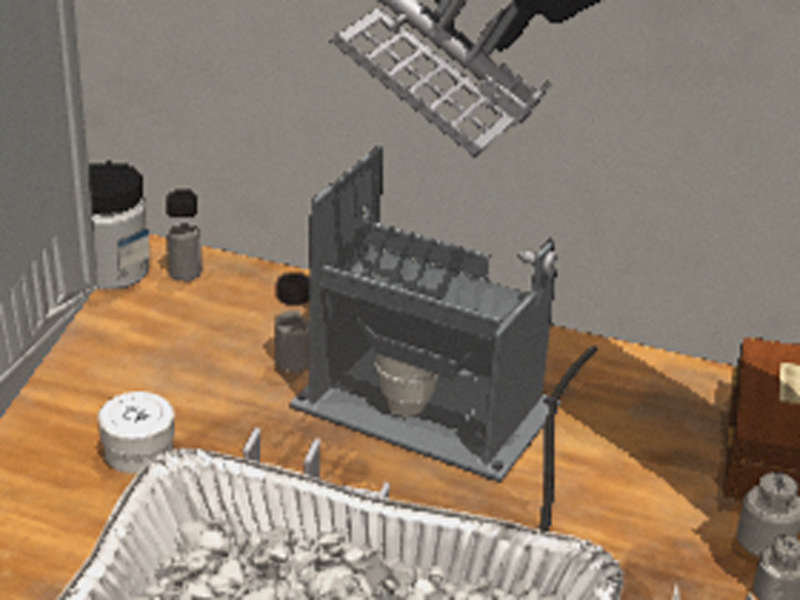

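View pics/g_wrist.png

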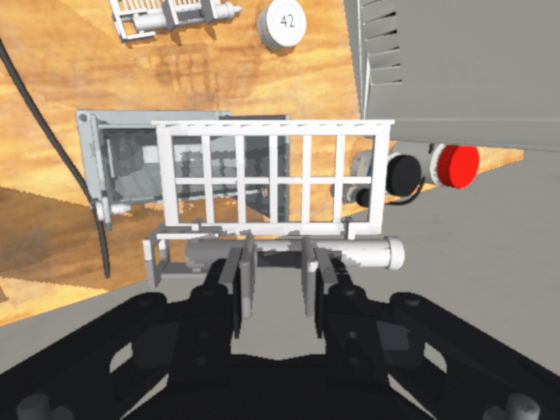

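```bash
python3 - <<'E'
from h import *
KP=cal('top')
for uv,z in [((150,140),0),((210,138),0),((130,206),.1),((205,208),.1),((130,206),.06),((205,208),.06),((222,225),.04),((160,165),0),((120,205),0.0),((100,150),0)]: print(uv,z,onz('top',uv,z,KP).round(3))
import cv2
im=bot.read_camera('top');cv2.imwrite('pics/t2.png',cv2.resize(im[100:260,70:300],(800,556),interpolation=cv2.INTER_CUBIC))
E
```

```text
(150, 140) 0 [0.731 0.183 0.   ]
(210, 138) 0 [0.748 0.057 0.   ]
(130, 206) 0.1 [0.565 0.166 0.1  ]
(205, 208) 0.1 [0.575 0.029 0.1  ]
(130, 206) 0.06 [0.573 0.18  0.06 ]
(205, 208) 0.06 [0.584 0.036 0.06 ]
(222, 225) 0.04 [0.558 0.003 0.04 ]
(160, 165) 0 [ 0.678  0.153 -0.   ]
(120, 205) 0.0 [0.585 0.221 0.   ]
(100, 150) 0 [0.698 0.284 0.   ]
```

View pics/t2.png

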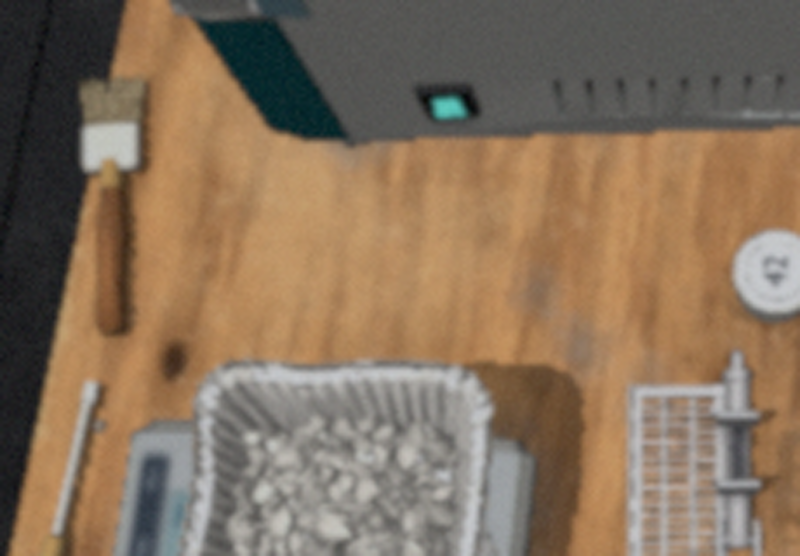

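```bash
python3 - <<'E'
from h import *
p,R0=pose()
A=(np.array([.60,-.08,.42]),down(30));print(delta(*A)); B=(np.array([.68,.11,.40]),down(90)); print(delta(*B,*A))
E
```

```text
([6.77, 12.86, -20.41], [-37.39, 9.37, -27.02])
([2.0, 16.43, -12.45], [-60.0, 0.0, 0.0])
```

Emit:
{"fn": "servo_tool", "kwargs": {"deltas": [{"travel":[0,2,-3],"turn":[-7.4,1.9,-5.4],"hand":10},{"travel":[1.5,4.5,-7],"turn":[-15,3.8,-10.8],"hand":10},{"travel":[3,7,-11],"turn":[-22.4,5.6,-16.2],"hand":10},{"travel":[4.5,9.5,-15],"turn":[-30,7.5,-21.6],"hand":10},{"travel":[6.0,11.5,-18.2],"turn":[-37.4,9.4,-27],"hand":10},{"travel":[6.8,12.9,-20.4],"turn":[-37.4,9.4,-27],"hand":10},{"travel":[6.8,12.9,-20.4],"turn":[-37.4,9.4,-27],"hand":10}]}}

```text
clock: 8.35
position: [0.6016, -0.0776, 0.4164]
orientation: [0.352, 0.615, -0.353, 0.611]
wrist_force: [-0.6, -0.2, -2.4]
gripper_width: 0.0282
```

```bash
python3 - <<'E'
from h import *
print(bot.observe()['q'].round(2))
B=(np.array([.68,.11,.40]),down(90)); print(delta(*B))
E
```

```text
[-0.3   0.39  0.47  1.65 -0.19  1.15  0.75]
([1.65, 16.22, -12.26], [-59.79, -0.28, 0.02])
```

Emit:
{"fn": "servo_tool", "kwargs": {"deltas": [{"travel":[0,3.3,-2.5],"turn":[-10,0,0],"hand":10},{"travel":[0.5,6.6,-5],"turn":[-20,0,0],"hand":10},{"travel":[1,10,-7.4],"turn":[-30,0,0],"hand":10},{"travel":[1.7,13,-9.8],"turn":[-40,0,0],"hand":10},{"travel":[2.5,16.2,-12.3],"turn":[-50,-0.2,0],"hand":10},{"travel":[4,16.2,-12.3],"turn":[-59.8,-0.3,0],"hand":10},{"travel":[9,16.2,-12.3],"turn":[-59.8,-0.3,0],"hand":10},{"travel":[14,16.2,-12.3],"turn":[-59.8,-0.3,0],"hand":10},{"travel":[18,16.2,-12.3],"turn":[-59.8,-0.3,0],"hand":10},{"travel":[20.3,16.2,-12.3],"turn":[-59.8,-0.3,0],"hand":10},{"travel":[20.8,16.2,-12.3],"turn":[-59.8,-0.3,0],"hand":10},{"travel":[20.8,16.2,-12.3],"turn":[-59.8,-0.3,0],"hand":10}]}}

```text
clock: 9.85
position: [0.6789, 0.1065, 0.2113]
orientation: [0.001, 0.706, -0.002, 0.708]
wrist_force: [-1.1, 0.2, -2.1]
gripper_width: 0.0286
```

```bash
python3 snap.py i wrist;python3 - <<'E'
from h import *
im=bot.read_camera('top');cv2.imwrite('pics/t3.png',cv2.resize(im[100:260,70:300],(800,556),interpolation=cv2.INTER_CUBIC))
print(delta(np.array([.68,.11,.197]),down(90)))
E
```

```text
9.9 [0.6792 0.1067 0.2121] [ 0.7  0.7 -2.6] [-0.04 -0.05 -0.  ] 0.028470886484215 [-0.33  0.71  0.16  1.6  -0.14  0.84  1.45]
([1.55, 0.31, 0.05], [-0.27, 0.29, 0.06])
```

View pics/t3.png

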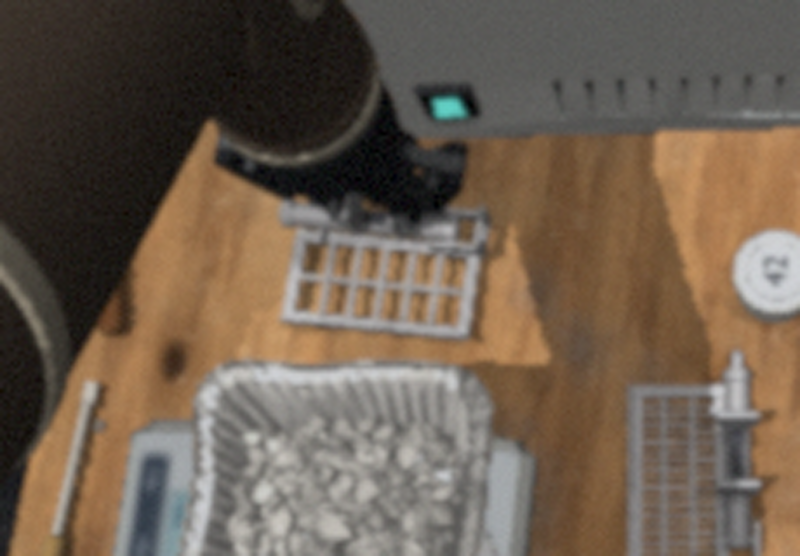

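View pics/i_wrist.png

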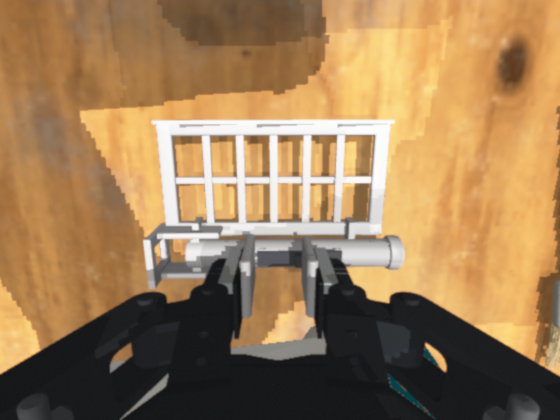

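Emit:
{"fn": "servo_tool", "kwargs": {"deltas": [{"travel":[0.8,0.3,0],"turn":[-0.3,0.3,0],"hand":10},{"travel":[1.4,0.3,0],"turn":[-0.3,0.3,0],"hand":10},{"travel":[1.65,0.3,0],"turn":[-0.3,0.3,0],"hand":10},{"travel":[1.65,0.3,0],"turn":[-0.3,0.3,0],"hand":10}]}}

```text
clock: 10.45
position: [0.6791, 0.1105, 0.1966]
orientation: [-0.0, 0.708, 0.0, 0.707]
wrist_force: [-4.6, -0.1, 12.2]
gripper_width: 0.0284
```

Emit:
{"fn": "servo_tool", "kwargs": {"deltas": [{"travel":[-0.1,0,0],"turn":[0,0,0],"hand":10},{"travel":[-0.1,0,0],"turn":[0,0,0],"hand":50},{"travel":[-0.1,0.2,0],"turn":[0,0,0],"hand":76},{"travel":[-0.2,0.3,0],"turn":[0,0,0],"hand":80},{"travel":[-0.2,0.3,0],"turn":[0,0,0],"hand":80},{"travel":[-2,0.3,0],"turn":[0,0,0],"hand":80},{"travel":[-6,0.3,0],"turn":[0,0,0],"hand":80},{"travel":[-12,0.3,0],"turn":[0,0,0],"hand":80},{"travel":[-18,0.3,0],"turn":[0,0,0],"hand":80}]}}

```text
clock: 11.58
position: [0.6791, 0.1131, 0.3779]
orientation: [-0.001, 0.707, -0.0, 0.707]
wrist_force: [0.9, 0.8, 0.1]
gripper_width: 0.0686
```

```bash
python3 snap.py j wrist scene;python3 - <<'E'
from h import *
B=(np.array([.5533,-.1152,.45]),down(6.2)); print(delta(*B))
E
```

```text
11.675 [0.681  0.113  0.3848] [ 1.4 -0.7  0.1] [-0.04 -0.03  0.02] 0.06808898468813723 [-0.36  0.54  0.19  1.46 -0.11  1.14  1.42]
([-6.71, -22.81, -12.69], [83.81, 0.48, -0.57])
```

View pics/j_wrist.png

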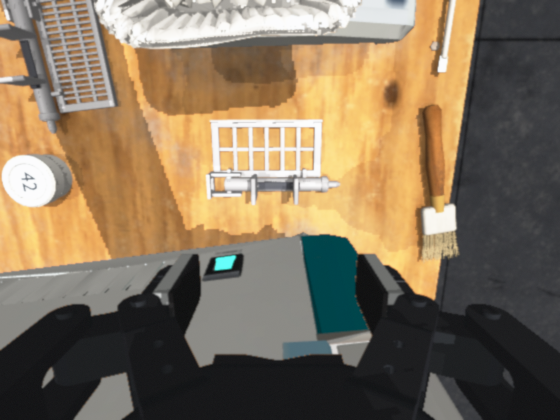

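```bash
python3 - <<'E'
from h import *
B=(np.array([.5533,-.1152,.33]),down(6.2)); print(delta(*B))
E
```

```text
([5.29, -22.83, -12.84], [83.81, 0.48, -0.57])
```

Emit:
{"fn": "servo_tool", "kwargs": {"deltas": [{"travel":[0,-2.8,-1.6],"turn":[10,0,0],"hand":76},{"travel":[0,-5.6,-3.2],"turn":[20,0,0],"hand":76},{"travel":[0,-8.4,-4.8],"turn":[30,0,0],"hand":76},{"travel":[0.7,-11.2,-6.4],"turn":[40,0.2,-0.3],"hand":76},{"travel":[1.5,-14,-8],"turn":[50,0.2,-0.3],"hand":76},{"travel":[2.5,-17,-9.6],"turn":[60,0.3,-0.4],"hand":76},{"travel":[3.5,-20,-11.2],"turn":[70,0.4,-0.5],"hand":76},{"travel":[4.5,-22.8,-12.8],"turn":[80,0.5,-0.6],"hand":76},{"travel":[5.3,-22.8,-12.8],"turn":[83.8,0.5,-0.6],"hand":76},{"travel":[5.3,-22.8,-12.8],"turn":[83.8,0.5,-0.6],"hand":76},{"travel":[5.3,-22.8,-12.8],"turn":[83.8,0.5,-0.6],"hand":76}]}}

```text
clock: 13.05
position: [0.5518, -0.1144, 0.3231]
orientation: [0.467, 0.53, -0.475, 0.524]
wrist_force: [-0.3, 0.4, -0.0]
gripper_width: 0.065
```

```bash
python3 snap.py k wrist;python3 - <<'E'
from h import *
im=cv2.imread('pics/k_wrist.png');cv2.imwrite('pics/k_z.png',cv2.resize(im[80:290,150:430],(800,600),interpolation=cv2.INTER_CUBIC))
E
```

```text
13.1 [ 0.5518 -0.1144  0.3231] [ 0.5  0.2 -0.3] [ 0.01 -0.04 -0.  ] 0.06476777923055677 [-0.31  0.43  0.56  1.86 -0.28  0.94  0.49]
```

View pics/k_z.png

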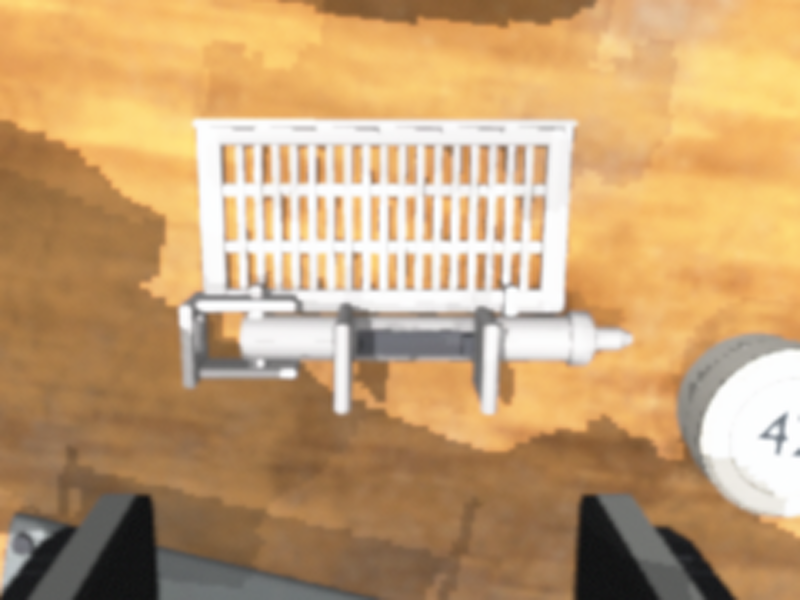

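```bash
cat > fit2.py <<'E'
from h import *
d=np.load('pics/k_wrist.npz');KP=(d['K'],d['P'])
z=lambda a,b:(150+a/2.857,80+b/2.857)
sc=[(z(195,120),(-57,62,-8)),(z(576,121),(53,62,-8)),(z(334,413),(-15,-12,36)),(z(497,413),(28,-12,36)),(z(350,413),(-11,-12,36)),(z(482,413),(24,-12,36))]
for fz in (0,1): a=fitw(sc,.012,KP,(.55,-.115,.1),fz)
E
python3 fit2.py
python3 - <<'E'
from h import *
print(pose()[0],np.degrees(R.from_matrix(down(6.2).T@pose()[1]).as_rotvec()))
E
```

```text
[ 0.5548 -0.1148  0.1097] 6.29 [[0.5, 0.9], [-0.5, 0.9], [0.4, -0.7], [-0.2, -0.3], [0.0, -0.6], [-0.2, -0.3]]
[ 0.5546 -0.1142  0.1098  0.0149] 6.29 [[-0.3, 0.2], [0.1, 0.2], [0.1, -0.3], [0.2, 0.1], [-0.2, -0.2], [0.1, 0.1]]
[ 0.55180437 -0.11440528  0.32309883] [-0.17299271 -0.08830585 -0.76515323]
```

```bash
cat >> h.py <<'E'
def fine_t(sx,sy,tz,yaw=6.1):
    r=R.from_euler('z',6.2,degrees=True).as_matrix();w=r@np.array([sx/1000,sy/1000,0])+[.5548,-.1148,0];w[2]=tz;return w,down(yaw)
E
python3 - <<'E'
from h import *
print(delta(*fine_t(3,-.7,.1985)),delta(*fine_t(-.3,-.7,.1985)))
E
```

```text
([12.45, 0.76, 0.12], [0.27, 0.09, 0.77]) ([12.46, 0.43, 0.12], [0.27, 0.09, 0.77])
```

Emit:
{"fn": "servo_tool", "kwargs": {"deltas": [{"travel":[4,0.76,0.12],"turn":[0.3,0.1,0.8],"hand":76},{"travel":[8,0.76,0.12],"turn":[0.3,0.1,0.8],"hand":76},{"travel":[11,0.76,0.12],"turn":[0.3,0.1,0.8],"hand":76},{"travel":[12.45,0.76,0.12],"turn":[0.3,0.1,0.8],"hand":76},{"travel":[12.45,0.76,0.12],"turn":[0.3,0.1,0.8],"hand":76},{"travel":[12.45,0.76,0.12],"turn":[0.3,0.1,0.8],"hand":76}]}}

```text
clock: 13.85
position: [0.5579, -0.1158, 0.199]
orientation: [0.474, 0.525, -0.473, 0.526]
wrist_force: [0.0, -0.1, 0.3]
gripper_width: 0.0647
```

```bash
python3 snap.py l wrist;python3 - <<'E'
from h import *
print(delta(*fine_t(-.3,-.7,.1985)))
E
```

```text
13.9 [ 0.5579 -0.1157  0.1991] [-0.4  0.6  0.1] [ 0.05  0.02 -0.03] 0.06515865885467138 [-0.22  0.61  0.46  1.93 -0.41  0.69  0.6 ]
([0.06, -0.33, -0.05], [-0.14, 0.02, -0.09])
```

View pics/l_wrist.png

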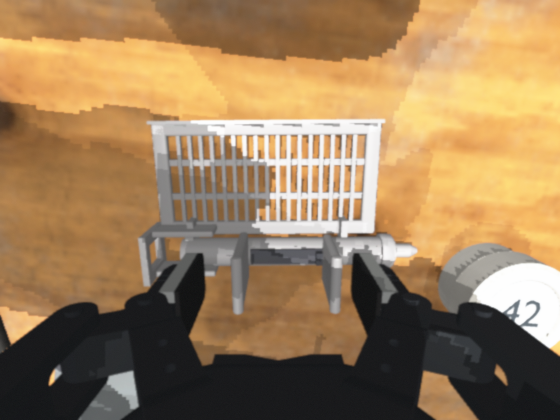

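Emit:
{"fn": "servo_tool", "kwargs": {"deltas": [{"travel":[0.05,-0.33,-0.05],"turn":[-0.1,0,-0.1],"hand":70},{"travel":[0.05,-0.33,-0.05],"turn":[-0.1,0,-0.1],"hand":50},{"travel":[0.05,-0.33,-0.05],"turn":[-0.1,0,-0.1],"hand":30},{"travel":[0.05,-0.33,-0.05],"turn":[-0.1,0,-0.1],"hand":15},{"travel":[0.05,-0.33,-0.05],"turn":[-0.1,0,-0.1],"hand":10},{"travel":[0.05,-0.33,-0.05],"turn":[-0.1,0,-0.1],"hand":10},{"travel":[0.05,-0.33,-0.05],"turn":[-0.1,0,-0.1],"hand":10}]}}

```text
clock: 14.78
position: [0.5518, -0.1169, 0.1985]
orientation: [0.472, 0.527, -0.475, 0.523]
wrist_force: [-13.1, -2.0, 22.9]
gripper_width: 0.0289
```

```bash
python3 snap.py m wrist
```

```text
14.825 [ 0.5518 -0.1169  0.1985] [-13.8  -2.1  22.4] [-0.18  2.47  0.13] 0.028617668438358376 [-0.22  0.61  0.46  1.94 -0.41  0.69  0.6 ]
```

View pics/m_wrist.png

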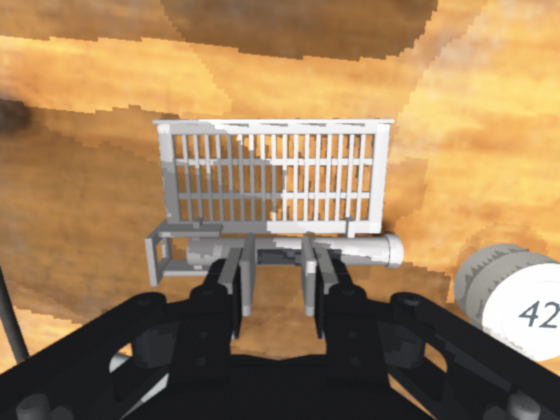

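Emit:
{"fn": "servo_tool", "kwargs": {"deltas": [{"travel":[-0.5,0,0],"turn":[0,0,0],"hand":10},{"travel":[-1,0,0],"turn":[0,0,0],"hand":10},{"travel":[-3,0,0],"turn":[0,0,0],"hand":10},{"travel":[-7,0,0],"turn":[0,0,0],"hand":10},{"travel":[-12,0,0],"turn":[0,0,0],"hand":10},{"travel":[-17,0,0],"turn":[0,0,0],"hand":10},{"travel":[-22,0,0],"turn":[0,0,0],"hand":10},{"travel":[-25,0,0],"turn":[0,0,0],"hand":10},{"travel":[-25,0,0],"turn":[0,0,0],"hand":10}]}}

```text
clock: 15.95
position: [0.5549, -0.1155, 0.4493]
orientation: [0.473, 0.525, -0.472, 0.526]
wrist_force: [0.2, -0.7, -3.6]
gripper_width: 0.0285
```

```bash
python3 snap.py n wrist; python3 - <<'E'
from h import *
out=[]
for n in ['g','i','n']:
    im=cv2.imread(f'pics/{n}_wrist.png')
    out.append(cv2.resize(im[105:290,140:410],(540,370),interpolation=cv2.INTER_CUBIC)[:300 if n!='x' else 0])
cv2.imwrite('pics/cmp.png',np.vstack([out[0][:290],out[2][:290]]))
E
```

```text
16.0 [ 0.5545 -0.1152  0.4474] [-0.9  0.5 -4. ] [-0.04  0.01  0.02] 0.028560033575822687 [-0.37  0.31  0.63  1.72 -0.19  1.18  0.42]
```

View pics/cmp.png

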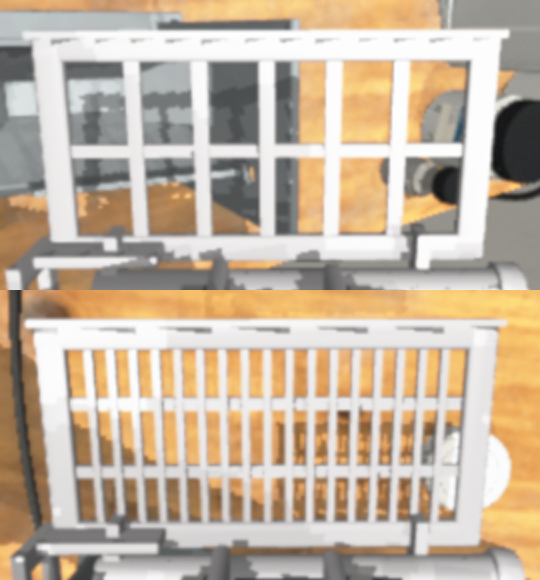

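```bash
sed -i 's/^GZ=29.8/GZ=31.4/' h.py; python3 - <<'E'
from h import *
T=edge(-56.5,215,28);print(T[0],delta(*T))
E
```

```text
[ 0.42573879 -0.26168659  0.39627141] ([5.12, -14.35, 13.21], [13.99, -3.49, 27.94])
```

Emit:
{"fn": "servo_tool", "kwargs": {"deltas": [{"travel":[0,-3,2.2],"turn":[3,-0.7,5.6],"hand":10},{"travel":[0,-6,4.6],"turn":[5.6,-1.4,11.2],"hand":10},{"travel":[0,-9,7.2],"turn":[8.4,-2.1,16.8],"hand":10},{"travel":[0.5,-12,10],"turn":[11.2,-2.8,22.4],"hand":10},{"travel":[2,-14.3,13.2],"turn":[14,-3.5,28],"hand":10},{"travel":[5.1,-14.35,13.2],"turn":[14,-3.5,28],"hand":10},{"travel":[5.1,-14.35,13.2],"turn":[14,-3.5,28],"hand":10},{"travel":[5.1,-14.35,13.2],"turn":[14,-3.5,28],"hand":10}]}}

```text
clock: 17.0
position: [0.426, -0.2614, 0.3965]
orientation: [0.63, 0.32, -0.407, 0.579]
wrist_force: [0.8, -0.5, -2.9]
gripper_width: 0.0284
```

```bash
python3 snap.py o wrist scene; python3 - <<'E'
from h import *
for z in (215,165,140,138.3): print(delta(*edge(-56.5,z,28)))
E
```

```text
17.1 [ 0.4264 -0.2615  0.3972] [-0.4  0.8 -2.6] [0.12 0.86 0.01] 0.028480490614759265 [-0.18  0.09  0.75  2.12 -0.5   0.55  0.79]
([0.06, -0.1, 0.03], [0.05, 0.03, -0.04])
([4.47, -2.45, 0.02], [0.05, 0.03, -0.04])
([6.68, -3.62, 0.02], [0.05, 0.03, -0.04])
([6.83, -3.7, 0.02], [0.05, 0.03, -0.04])
```

View pics/o_wrist.png

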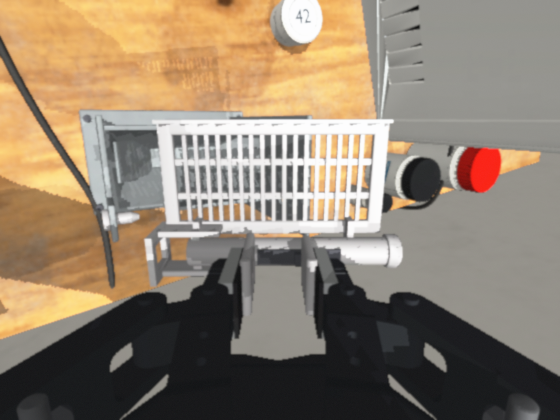

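View pics/o_scene.png

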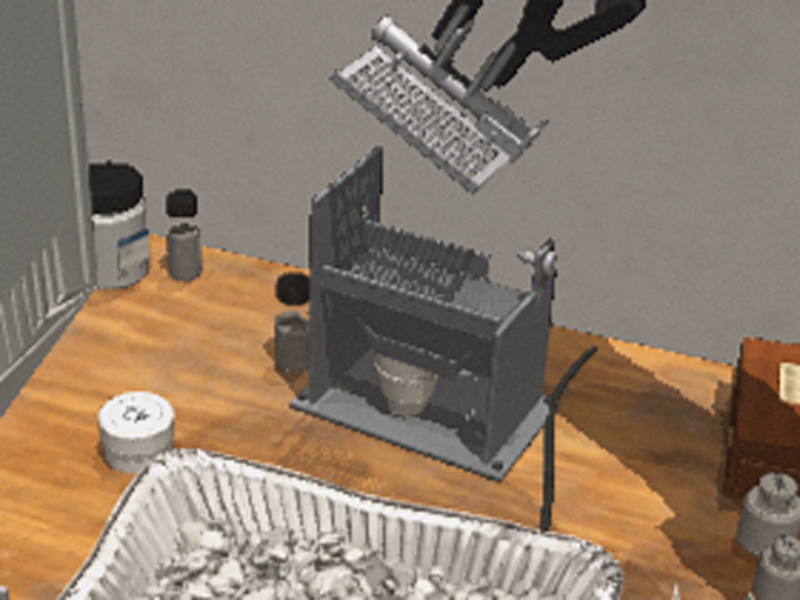

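Emit:
{"fn": "servo_tool", "kwargs": {"deltas": [{"travel":[2,-1.1,0],"turn":[0,0,0],"hand":10},{"travel":[3.5,-1.94,0],"turn":[0,0,0],"hand":10},{"travel":[4.7,-2.56,0],"turn":[0,0,0],"hand":10},{"travel":[5.5,-3.0,0],"turn":[0,0,0],"hand":10},{"travel":[6.2,-3.37,0],"turn":[0,0,0],"hand":10},{"travel":[6.6,-3.58,0],"turn":[0,0,0],"hand":10},{"travel":[6.6,-3.58,0],"turn":[0,0,0],"hand":10},{"travel":[6.6,-3.58,0],"turn":[0,0,0],"hand":10}]}}

```text
clock: 18.1
position: [0.4253, -0.2618, 0.322]
orientation: [0.631, 0.319, -0.407, 0.579]
wrist_force: [-0.6, 0.0, -3.2]
gripper_width: 0.0282
```

```bash
python3 snap.py p wrist scene; python3 - <<'E'
from h import *
for z in (140,138.3): print(delta(*edge(-56.5,z,28)))
a=cv2.imread('pics/f_wrist.png');b=cv2.imread('pics/p_wrist.png')
cv2.imwrite('pics/cmp2.png',np.vstack([cv2.resize(x[170:310,70:270],(800,560))[:300] if 0 else cv2.resize(x[190:300,70:270],(540,297),interpolation=cv2.INTER_CUBIC) for x in (a,b)]))
E
```

```text
18.2 [ 0.4252 -0.2618  0.3219] [-0.1  0.1 -3. ] [ 0.06  0.84 -0.06] 0.02816821046329507 [-0.02  0.23  0.62  2.21 -0.87  0.43  1.16]
([0.08, 0.02, -0.01], [-0.01, 0.04, -0.05])
([0.23, -0.06, -0.01], [-0.01, 0.04, -0.05])
```

View pics/cmp2.png

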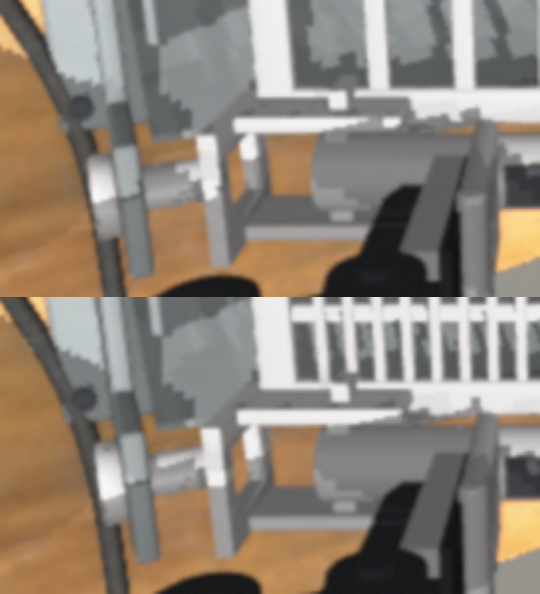

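View pics/p_scene.png

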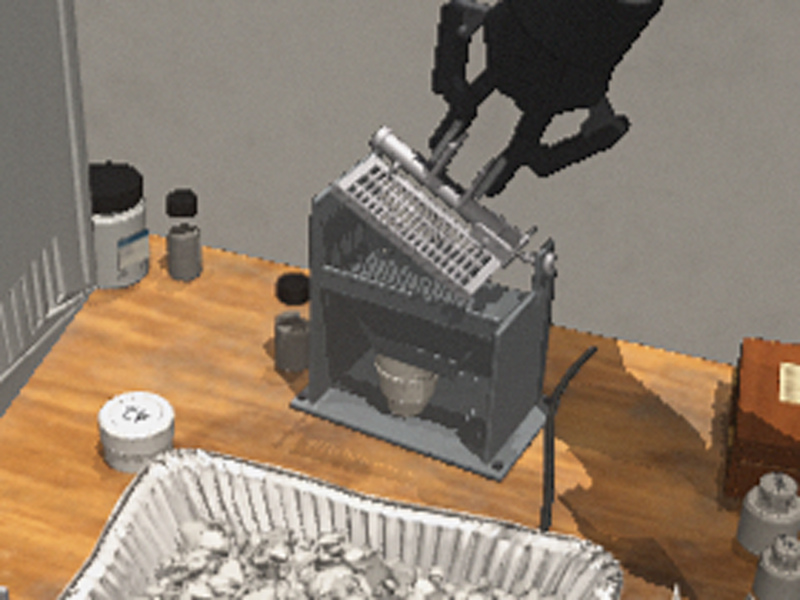

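```bash
python3 - <<'E'
from h import *
for e in [(-56.5,138.3,28),(-57.5,138.3,25),(-58.5,138.3,22),(-59.5,138.3,19),(-60.5,138.3,16),(-61,138.3,12),(-61.5,138.3,8),(-61.5,138.3,4),(-61.5,138.3,0),(-61,138.3,0)]: print(e,delta(*edge(*e)))
E
```

```text
(-56.5, 138.3, 28) ([0.23, -0.06, -0.01], [-0.01, 0.04, -0.05])
(-57.5, 138.3, 25) ([0.52, 0.75, -0.02], [-0.02, 0.04, -3.05])
(-58.5, 138.3, 22) ([0.86, 1.54, -0.02], [-0.02, 0.04, -6.05])
(-59.5, 138.3, 19) ([1.24, 2.31, -0.02], [-0.02, 0.04, -9.05])
(-60.5, 138.3, 16) ([1.67, 3.06, -0.02], [-0.02, 0.04, -12.05])
(-61, 138.3, 12) ([2.35, 4.08, -0.02], [-0.02, 0.04, -16.05])
(-61.5, 138.3, 8) ([3.1, 5.06, -0.02], [-0.02, 0.04, -20.05])
(-61.5, 138.3, 4) ([3.94, 6.03, -0.02], [-0.02, 0.04, -24.05])
(-61.5, 138.3, 0) ([4.85, 6.93, -0.02], [-0.02, 0.03, -28.05])
(-61, 138.3, 0) ([4.87, 6.97, -0.02], [-0.02, 0.03, -28.05])
```

Emit:
{"fn": "servo_tool", "kwargs": {"deltas": [{"travel":[0.23,-0.06,0],"turn":[0,0,0],"hand":10},{"travel":[0.52,0.75,0],"turn":[0,0,-3],"hand":10},{"travel":[0.86,1.54,0],"turn":[0,0,-6],"hand":10},{"travel":[1.24,2.31,0],"turn":[0,0,-9],"hand":10},{"travel":[1.67,3.06,0],"turn":[0,0,-12],"hand":10},{"travel":[1.67,3.06,0],"turn":[0,0,-12],"hand":10}]}}

```text
clock: 18.95
position: [0.4605, -0.2664, 0.321]
orientation: [0.593, 0.384, -0.465, 0.533]
wrist_force: [0.5, -0.2, -3.2]
gripper_width: 0.0284
```

```bash
python3 snap.py q wrist scene; python3 - <<'E'
from h import *
for e in [(-60.5,138.3,16),(-61,138.3,12),(-61.5,138.3,8),(-61.5,138.3,4),(-61.5,138.3,0)]: print(e,delta(*edge(*e)))
E
```

```text
19.05 [ 0.4593 -0.2666  0.3209] [ 0.2 -0.3 -2.9] [ 0.08  0.55 -0.04] 0.028149787672489518 [-0.15  0.35  0.76  2.06 -0.6   0.64  0.86]
(-60.5, 138.3, 16) ([-0.05, 0.05, -0.01], [-0.02, 0.03, -0.05])
(-61, 138.3, 12) ([0.4, 1.2, -0.01], [-0.02, 0.03, -4.05])
(-61.5, 138.3, 8) ([0.93, 2.31, -0.01], [-0.03, 0.03, -8.05])
(-61.5, 138.3, 4) ([1.55, 3.43, -0.01], [-0.03, 0.03, -12.05])
(-61.5, 138.3, 0) ([2.25, 4.5, -0.01], [-0.03, 0.03, -16.05])
```

View pics/q_wrist.png

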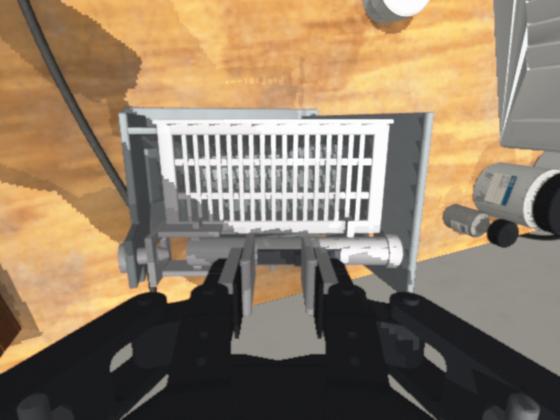

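View pics/q_scene.png

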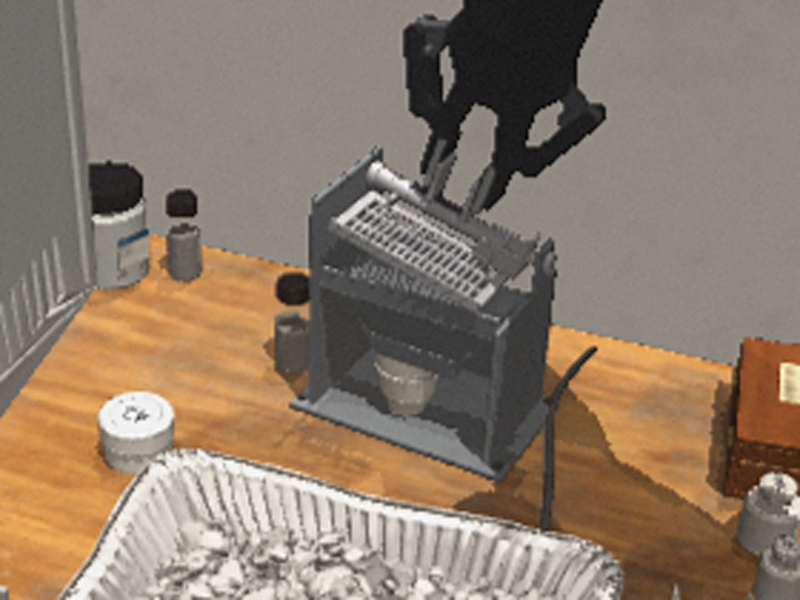

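Free of contact. Lay it down.

Emit:
{"fn": "servo_tool", "kwargs": {"deltas": [{"travel":[0.15,0.6,0],"turn":[0,0,-2],"hand":10},{"travel":[0.4,1.2,0],"turn":[0,0,-4],"hand":10},{"travel":[0.65,1.75,0],"turn":[0,0,-6],"hand":10},{"travel":[0.93,2.31,0],"turn":[0,0,-8],"hand":10},{"travel":[1.23,2.87,0],"turn":[0,0,-10],"hand":10},{"travel":[1.55,3.43,0],"turn":[0,0,-12],"hand":10},{"travel":[1.9,3.97,0],"turn":[0,0,-14],"hand":10},{"travel":[2.25,4.5,0],"turn":[0,0,-16],"hand":10},{"travel":[2.25,4.5,0],"turn":[0,0,-16],"hand":10}]}}

```text
clock: 20.18
position: [0.5085, -0.274, 0.3121]
orientation: [0.535, 0.462, -0.534, 0.463]
wrist_force: [-1.4, 0.8, -0.1]
gripper_width: 0.028
```

```bash
python3 snap.py r wrist scene; python3 - <<'E'
from h import *
for e in [(-61.5,138.3,0),(-61.5,138,0)]: print(e,delta(*edge(*e)))
E
```

```text
20.275 [ 0.5083 -0.2739  0.3121] [-0.3  0.6 -0.3] [ 0.16 -0.2   0.04] 0.027939877526009117 [-0.18  0.54  0.82  1.85 -0.47  0.96  0.71]
(-61.5, 138.3, 0) ([0.04, -0.0, -0.03], [-0.06, -0.02, -0.13])
(-61.5, 138, 0) ([0.07, -0.0, -0.03], [-0.06, -0.02, -0.13])
```

View pics/r_wrist.png

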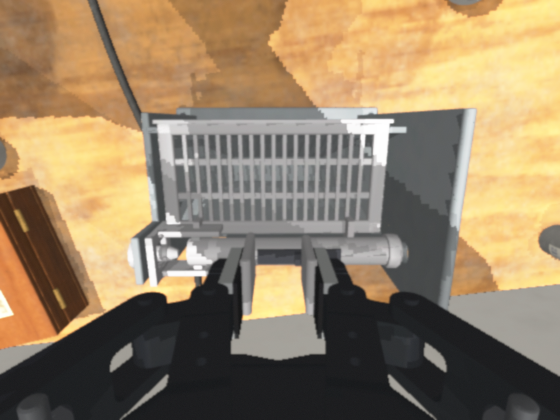

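View pics/r_scene.png

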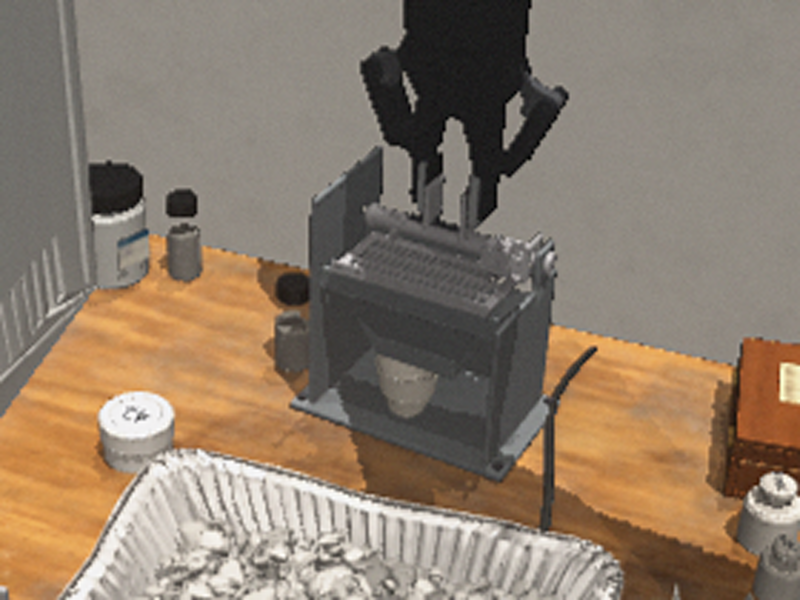

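Emit:
{"fn": "servo_tool", "kwargs": {"deltas": [{"travel":[0.1,0,0],"turn":[0,0,0],"hand":10},{"travel":[0.1,0,0],"turn":[0,0,0],"hand":10},{"travel":[0.1,0,0],"turn":[0,0,0],"hand":50},{"travel":[0.1,0.2,0],"turn":[0,0,0],"hand":76},{"travel":[0.1,0.3,0],"turn":[0,0,0],"hand":78},{"travel":[0,0.3,0],"turn":[0,0,0],"hand":78}]}}

```text
clock: 21.02
position: [0.5113, -0.2743, 0.3117]
orientation: [-0.534, -0.463, 0.535, -0.463]
wrist_force: [1.0, 0.2, 0.1]
gripper_width: 0.0668
```

```bash
python3 snap.py s wrist scene
```

```text
21.125 [ 0.5113 -0.2743  0.3119] [ 0.4  1.2 -0.3] [-0.01  0.03 -0.01] 0.06648318192551961 [-0.18  0.54  0.82  1.85 -0.48  0.96  0.71]
```

View pics/s_wrist.png

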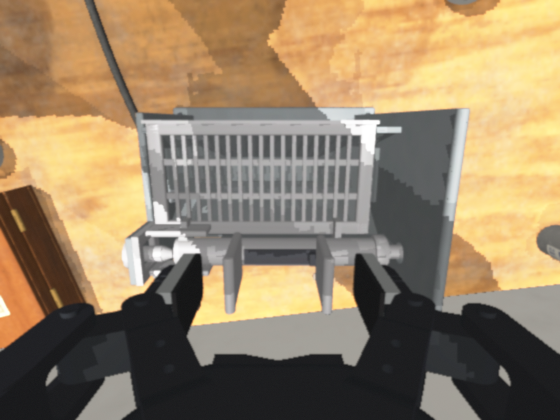

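View pics/s_scene.png

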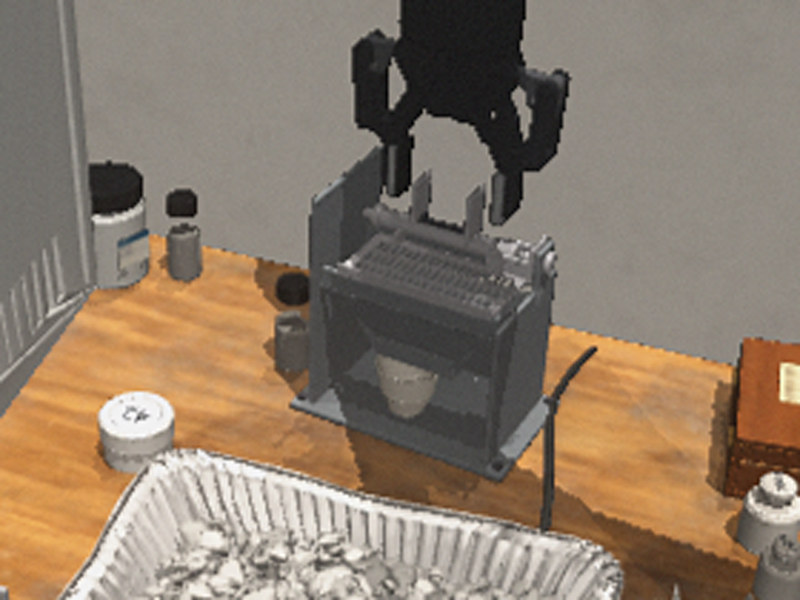

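Emit:
{"fn": "servo_tool", "kwargs": {"deltas": [{"travel":[-2,0,0],"turn":[0,0,0],"hand":78},{"travel":[-6,0,0],"turn":[0,0,0],"hand":78},{"travel":[-11.8,-0.5,-0.9],"turn":[0,0,0],"hand":78},{"travel":[-11.8,-0.5,-0.9],"turn":[0,0,0],"hand":78},{"travel":[-11.8,-0.5,-0.9],"turn":[0,0,0],"hand":78}]}}

```text
clock: 21.75
position: [0.5076, -0.2645, 0.4308]
orientation: [0.535, 0.462, -0.534, 0.463]
wrist_force: [-0.1, -0.1, 0.1]
gripper_width: 0.0667
```

```bash
python3 snap.py u wrist scene top; python3 - <<'E'
from h import *
im=cv2.imread('pics/u_wrist.png');cv2.imwrite('pics/u_z.png',cv2.resize(im[80:290,150:430],(800,600),interpolation=cv2.INTER_CUBIC))
E
```

```text
21.9 [ 0.5076 -0.2644  0.4292] [-0.3  0.7 -0.1] [ 0.   -0.01 -0.02] 0.06672516370644721 [-0.28  0.4   0.92  1.74 -0.34  1.17  0.59]
```

View pics/u_z.png

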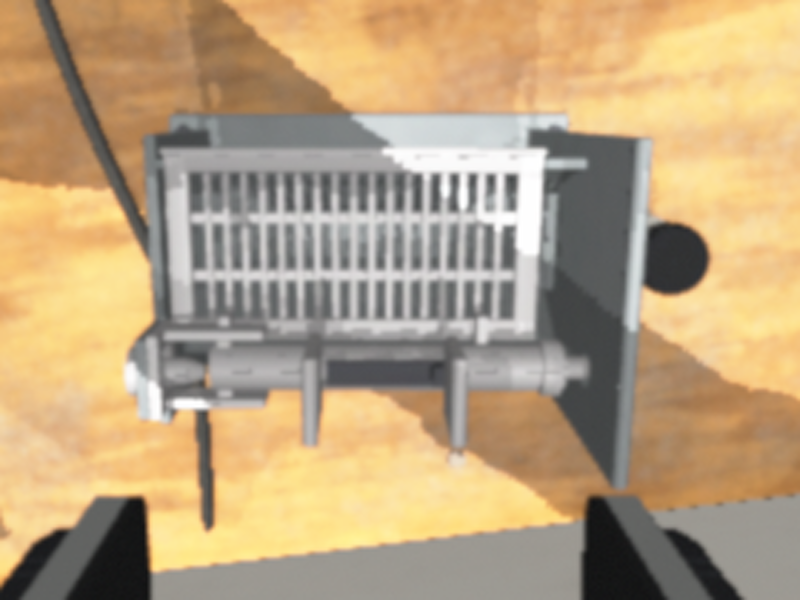

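View pics/u_scene.png

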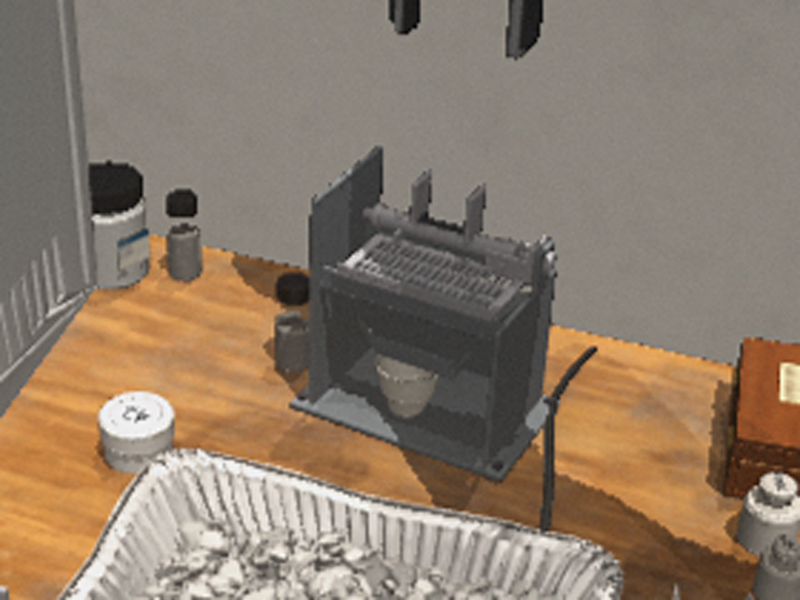

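View pics/u_top.png

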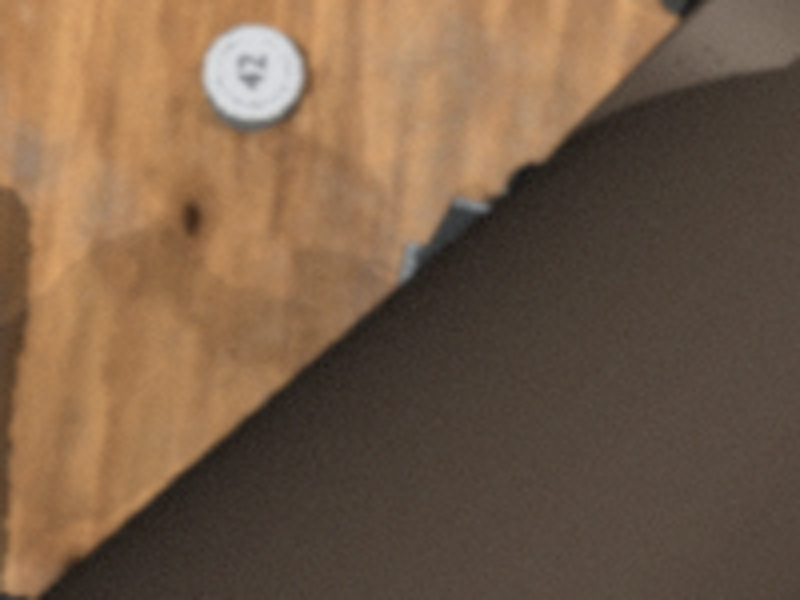

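```bash
python3 - <<'E'
from h import *
d=np.load('pics/u_wrist.npz');KP=(d['K'],d['P'])
z=lambda a,b:(150+a/2.857,80+b/2.857)
sc=[(z(162,149),(-57,62,-8)),(z(546,150),(53,62,-8)),(z(302,446),(-15,-12,36)),(z(467,450),(28,-12,36)),(z(317,446),(-11,-12,36)),(z(452,450),(24,-12,36))]
st=[(z(652,140),(66,68,38)),(z(627,486),(66,-22,38)),(z(638,138),(62,68,38)),(z(614,486),(62,-22,38)),(z(138,416),(-69,-12,11))]
for fz in (0,1):
    a=fitw(sc,.125,KP,(.507,-.27,-.13),fz);b=fitw(st,.125,KP,(.507,-.27,-.13),fz)
    r=R.from_euler('z',b[2]).as_matrix()[:2,:2]; print('rel mm',(r.T@(a[:2]-b[:2])*1000).round(1))
cv2.imwrite('pics/cmp3.png',np.vstack([cv2.resize(cv2.imread(f'pics/{n}.png')[170:260,130:330],(660,297),interpolation=cv2.INTER_CUBIC) if 0 else cv2.resize(np.load(f'pics/{n}.npz')['im'][140:230,280:400],(400,300),interpolation=cv2.INTER_CUBIC) for n in ('d_scene','u_scene')]))
E
```

```text
[ 0.5053 -0.2726 -0.1492] -8.55 [[0.5, 0.7], [-0.1, 1.2], [0.2, 0.1], [-0.4, -1.0], [0.3, 0.1], [-0.5, -1.0]]
[ 0.5098 -0.2738 -0.1463] -8.38 [[0.9, -1.0], [-0.0, 0.5], [0.0, -0.3], [-0.8, 0.4], [-0.3, 0.8]]
rel mm [-4.7  0.5]
[ 0.5053 -0.2719 -0.1491  0.1278] -8.54 [[-0.3, -0.1], [0.5, 0.5], [-0.1, 0.4], [-0.0, -0.6], [0.1, 0.5], [-0.2, -0.7]]
[ 0.5101 -0.2741 -0.1467  0.1235] -8.41 [[0.7, -0.6], [-0.2, 0.1], [-0.1, 0.1], [-0.9, 0.1], [0.5, 0.5]]
rel mm [-5.   1.4]
```

View pics/cmp3.png

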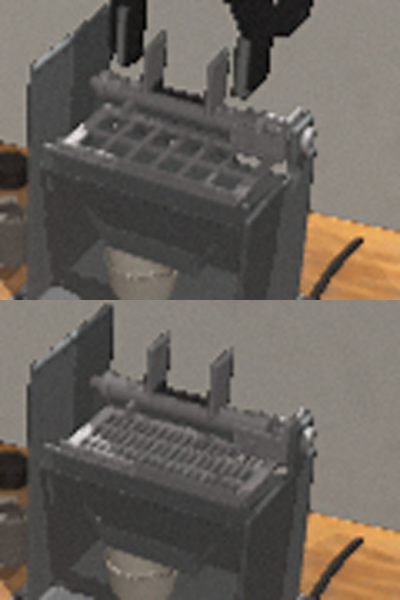

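```bash
python3 - <<'E'
from cell import bot
print(bot.finish_job(), bot.observe()['clock'])
E
```

```text
the job is handed in; nothing more can be done
the job is handed in; nothing more can be done
```

The fine screen now hangs on the hopper and the coarse one lies mesh down on the bare patch between the balance and the oven. I handed the job in at about 22 s of the 56 s allowed. `finish_job` gave no verdict, so the results below come only from my own checks.

**What I did:** I pinched the coarse screen's tabs, tipped its pin end up 28°, lifted it straight off and laid it down. Then I pinched the fine screen, lowered it tipped over the stud and laid it on the rim. I released it so its pin sprang out, and raised the arm clear.

**Last checks:**
- **Fine screen pin:** the tab spacing in the wrist picture was 165 px in the zoomed picture, against 166 px for the hung coarse screen, so the pin is out to within about half a millimetre. I did not see the pin tip come through the far side of the plate. I infer it did, because otherwise the pin would still be about 5 mm back.
- **Fine screen position:** it sits about 4.7–5.0 mm towards the low plate, at the end of its play. That puts the pin tip at about 67 mm, against 65.5 mm needed.
- **Alignment and level:** the camera fit put it 0.5–1.4 mm off the hinge axis sideways. It looked level in the scene picture; I did not measure the angle.
- **Height:** the checks disagreed by about 4 mm (fitted axis 128 mm for the screen, 123.5 mm for the hopper). I took this as fit noise.
- **Coarse screen:** it looked flat with its pin out when I lifted away, about 0.42 m from the hopper. I did not look at it again.
- **Bystanders:** the crucible, vial and tin looked unmoved in the last pictures, and the wrist force read about zero.

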